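Screen drawer knobs from barrel nuts

ROBOT

A 6-joint arm with a two-finger parallel gripper is mounted at the origin on the work surface. World frame = base frame: x ahead of the robot, y to its left, z up, the work surface at z = 0. Lengths are in mm, angles in rad, forces in N, time in s.
With the tool pointing down it reaches from about 325 to 900 mm from the base axis. Payload 6.1 kg.
Tool frame: the origin (TCP) lies between the finger pads; the fingertips stand 14 mm ahead of it and the grasp point (between the pads) lies 5 mm behind it; x points along the fingers, z is the direction in which the jaws open and shut, and the axes are right-handed (so a half turn about x gives the same grasp; the last joint's range is limited). The gripper opens to 87 mm and grips with 3 to 60 N. Pads are 19 mm wide; open, the fingers measure 117 mm over their backs; the gripper's body (75 mm by 190 mm) begins 51 mm behind the grasp point.
Start: joints at [-1.391, 0.22, 1.526, -0, 1.395, -0.126], TCP at [188.153, -595.998, 201.738] pointing down, gripper open.
Joint ranges: [-2.98, 2.98], [-0.91, 2.08], [0.09, 2.57], [-1.24, 4.39], [0.2, 2.65], [-2.68, 2.68]. Speed limits (rad/s): [2.57, 2.57, 3.01, 3.14, 3.14, 3.14].

INTERFACE

Orientations are given as a unit quaternion [w, x, y, z].
In Python, from rig import get_obs, capture, calibration, sign_off gives the robot as it stands.
- The arm moves only by the shell command python3 -m crank 'ROWS'. ROWS is JSON, a list of rows, each a list of 3 entries, a list of its own where there are three numbers: the turn, a rotation vector about the tool's x, y, z in rad, then the shift along the tool's x, y, z in cm, then the opening, from 0 (shut) to 1 (fully open). A call has 1 to 5 rows; each row is the pose to reach, as a shift and turn from the pose measured when the call began, along the tool's axes at that moment; what a row does not reach only later rows make up. A row lasts 1/10 s, in which the tool goes at most 50 mm and 8.59 degrees, less where a joint would pass 70% of its speed; a pose out of reach is approached as far as the arm can. A call with a gripper value outside its range is refused whole. The fingers move at their own pace and stop on an object; the grip force is fixed at half the most. Time passes only in rows, so rows that repeat a pose let the fingers close. It gives the time, the measured TCP pose, the force and the opening at its end, in the units of the state.
- get_obs(): the state, without advancing time (a new reading comes with each control period).
- capture(name): name is "side" or "top"; returns the picture (420x560x3 uint8, red, green, blue); there is no depth.
- calibration(name): a dict with "mtx" (3x3 intrinsics, pixels), "k1" (the pictures are not rectified: a ray, as slopes to the right and down, at radius r is drawn at 1 + k1 r^2 times it, then the intrinsics apply), "world_from_camera" (4x4, takes a point from camera to world coordinates). Camera axes: x right, y down, z forward; pixel columns grow to the right and rows downward; lengths in mm; the calibration is good to about 2 mm. A picture is of the moment at which its call begins. calibration takes no time and is no camera call.
- sign_off(): hands the job in, once; it reports no verdict.
The state is a dict: "time_s": time; "q": joint angles; "joint_vel": joint speeds; "tau": joint torques, N m; "position": TCP position; "tool_rot": TCP orientation; "contact_force": force on the tool from outside, world axes, zero at the start; "moment": the same for the moment, N m; "opening": finger opening in mm.
Only numpy, scipy, OpenCV 4.12 (cv2) and the standard library are available. Lean on these libraries where they do the work, as an engineer would, in place of code of your own. Each camera call takes 0.05 s, during which the arm holds its last target.

TASK

Carry the green tote to the sorting box without spilling and tip it out low over the steel grate, so that the barrel nuts fall through and the two wooden knobs stay on top. Stand the empty tote upright on the bench, and move the two knobs from the grate into the blue tray, setting each one down on its floor rather than dropping it; all four nuts must end in the sorting box under the grate. Leave the glue jar, sanding block and brush where they are.

Things in the scene. Friction and masses are not known exactly. Their poses are not given: they have to be found in the camera images.
- sorter: Fixed sorting box, open wooden box 232 x 232 mm and 81 mm high with a steel grate across its mouth. Origin: centre of its underside, z up. Inside 204 x 204 mm, floor 6 mm thick. The grate is 5 + 5 round bars of 6 mm diameter, 34 mm apart centre to centre (6 x 6 square openings, 28 mm clear): the upper five run along the box's y, tops at 73 mm; the lower five run along its x, tops at 67 mm. The wooden rim (14 mm thick) stands 8 mm above the upper bars.
- grate (a point): Centre of the grate, level with the tops of the upper bars (73 mm above the bench); axes as the sorting box's.
- tote: Loose green carrying tote, 150 mm along its x, 120 mm along its y, 0.3 kg empty. Origin: centre of its underside, z up. Its -x side is open (no wall: pieces slide out there); it starts with that side roughly towards the robot. The other three walls are 46 mm high and 7 mm thick, floor 6 mm. Two uprights at the middle of the long sides carry a straight cross handle.
- tote_handle (a point): Centre of the tote's handle, 92 mm above its underside and over its middle. The handle is a flat-sided wooden bar along the tote's y, 20 mm wide (along the tote's x) and 20 mm tall, its top at 102 mm, free length 106 mm; take it from above with the fingers closing along the tote's x. Knobs standing in the tote reach to 50 mm.
- tote_lip (a point): Middle of the open edge of the tote's floor, on the floor's upper side: 75 mm towards -x from the tote's origin and 6 mm up.
- keep_tray: Fixed blue open tray, 150 mm along x, 170 mm along y, 34 mm high, walls and floor 6 mm. Origin: centre of its underside, z up. It starts on the other side of the sorting box from the tote.
- knob0: Loose dark wooden knob blank, a round barrel 44 mm long and 48 mm across its middle (the middle 20 mm are straight), ends 34 mm across; about 55 g. Put down on its side it rolls or rocks for a second or two. Origin: centre of one end face, its z along the barrel's axis. Starts standing in the tote; too big for the grate's openings.
- knob0_mid (a point): Centre of knob 0, 22 mm from either end. On the grate it comes to rest about 13 to 25 mm above the upper bars' tops, at any lean.
- knob1: Loose dark wooden knob blank, a round barrel 44 mm long and 48 mm across its middle (the middle 20 mm are straight), ends 34 mm across; about 55 g. Put down on its side it rolls or rocks for a second or two. Origin: centre of one end face, its z along the barrel's axis. Starts standing in the tote; too big for the grate's openings.
- knob1_mid (a point): Centre of knob 1, 22 mm from either end. On the grate it comes to rest about 13 to 25 mm above the upper bars' tops, at any lean.
- nut0_center (a point): Centre of loose steel barrel nut 0, a plain cylinder 12 mm across and 16 mm long, 15 g. Starts standing in the tote; small enough to fall through the grate's openings; one that happens to lodge on the bars is freed by a push.
- nut1_center (a point): Centre of loose steel barrel nut 1, a plain cylinder 12 mm across and 16 mm long, 15 g. Starts standing in the tote; small enough to fall through the grate's openings; one that happens to lodge on the bars is freed by a push.
- nut2_center (a point): Centre of loose steel barrel nut 2, a plain cylinder 12 mm across and 16 mm long, 15 g. Starts standing in the tote; small enough to fall through the grate's openings; one that happens to lodge on the bars is freed by a push.
- nut3_center (a point): Centre of loose steel barrel nut 3, a plain cylinder 12 mm across and 16 mm long, 15 g. Starts standing in the tote; small enough to fall through the grate's openings; one that happens to lodge on the bars is freed by a push.
- glue_jar: Bystander: glue jar, 64 mm across, 85 mm high; origin at the centre of its underside.
- sanding_block: Bystander: cork sanding block 70 x 110 x 35 mm; origin at the centre of its underside.
- brush: Bystander: bench brush lying flat, long axis along its x.
Things that resemble listed ones, but are neither listed nor needed, are in the scene too. Leave any orange or purple look-alike of the knob1 alone.

How it is judged (in metres and radians):
On the way, in this order (a step that is already met when the one before it is completed fails the run):
1. the tote, with both knobs still in it, is held over the grate and begins to be tipped (angle between tote's own z axis and vertical above 0.3 rad and horizontal distance between tote_lip and grate below 0.13 m and height (world z) of tote_lip above 0.075 m and x of knob0_mid in the frame of tote between -0.09 and 0.09 m and y of knob0_mid in the frame of tote between -0.06 and 0.06 m and x of knob1_mid in the frame of tote between -0.09 and 0.09 m and y of knob1_mid in the frame of tote between -0.06 and 0.06 m).
2. both knobs lie on top of the grate, clear of tote and fingers, and all four nuts are on or under the grate (x of knob0_mid in the frame of sorter between -0.102 and 0.102 m and y of knob0_mid in the frame of sorter between -0.102 and 0.102 m and z of knob0_mid in the frame of sorter between 0.075 and 0.125 m and x of knob1_mid in the frame of sorter between -0.102 and 0.102 m and y of knob1_mid in the frame of sorter between -0.102 and 0.102 m and z of knob1_mid in the frame of sorter between 0.075 and 0.125 m and contact force between each of the fingers, tote and knob0 below 0.1 N and contact force between each of the fingers, tote and knob1 below 0.1 N and x of nut0_center in the frame of sorter between -0.102 and 0.102 m and y of nut0_center in the frame of sorter between -0.102 and 0.102 m and z of each of nut0_center, nut1_center, nut2_center, nut3_center in the frame of sorter below 0.125 m and x of nut1_center in the frame of sorter between -0.102 and 0.102 m and y of nut1_center in the frame of sorter between -0.102 and 0.102 m and x of nut2_center in the frame of sorter between -0.102 and 0.102 m and y of nut2_center in the frame of sorter between -0.102 and 0.102 m and x of nut3_center in the frame of sorter between -0.102 and 0.102 m and y of nut3_center in the frame of sorter between -0.102 and 0.102 m), for 0.2 s.
At the end, for the whole second after the job is handed in: Both knobs lie on the blue tray's floor, hardly rolling (centres inside its walls, under 36 mm above its underside); all four nuts are in the sorting box, centres under 55 mm above its underside; the tote stands at rest on the bench (tilt under 0.08 rad, underside within 6 mm of it) (x of knob0_mid in the frame of keep_tray between -0.069 and 0.069 m and y of knob0_mid in the frame of keep_tray between -0.079 and 0.079 m and z of each of knob0_mid, knob1_mid in the frame of keep_tray below 0.036 m and linear speed of each of knob0, knob1 below 0.12 m/s and x of knob1_mid in the frame of keep_tray between -0.069 and 0.069 m and y of knob1_mid in the frame of keep_tray between -0.079 and 0.079 m and x of nut0_center in the frame of sorter between -0.102 and 0.102 m and y of nut0_center in the frame of sorter between -0.102 and 0.102 m and z of each of nut0_center, nut1_center, nut2_center, nut3_center in the frame of sorter below 0.055 m and x of nut1_center in the frame of sorter between -0.102 and 0.102 m and y of nut1_center in the frame of sorter between -0.102 and 0.102 m and x of nut2_center in the frame of sorter between -0.102 and 0.102 m and y of nut2_center in the frame of sorter between -0.102 and 0.102 m and x of nut3_center in the frame of sorter between -0.102 and 0.102 m and y of nut3_center in the frame of sorter between -0.102 and 0.102 m and angle between tote's own z axis and vertical below 0.08 rad and height (world z) of tote below 0.006 m and linear speed of tote below 0.03 m/s); the robot touches nothing.
It fails at once if a bystander (glue jar, sanding block or brush) is moved by more than 30 mm (distance of any of glue_jar, sanding_block, brush from where it was at the start of the episode above 0.03 m).
It fails at once if a knob falls or is flung faster than 1.8 m/s while not in the fingers, or faster than 1.1 m/s over the blue tray (a drop of about 60 mm) ((linear speed of knob0 above 1.8 m/s and contact force between the fingers and knob0 below 0.1 N) or (linear speed of knob0 above 1.1 m/s and contact force between the fingers and knob0 below 0.1 N and (x of knob0_mid in the frame of keep_tray between -0.075 and 0.075 m and y of knob0_mid in the frame of keep_tray between -0.085 and 0.085 m)) or (linear speed of knob1 above 1.8 m/s and contact force between the fingers and knob1 below 0.1 N) or (linear speed of knob1 above 1.1 m/s and contact force between the fingers and knob1 below 0.1 N and (x of knob1_mid in the frame of keep_tray between -0.075 and 0.075 m and y of knob1_mid in the frame of keep_tray between -0.085 and 0.085 m))).
It also fails if it takes over 72 s, if anything falls off the work surface, if the arm or the gripper's body presses on something with over 40 N, if the wrist force passes 120 N, or if a joint passes its speed limit or range.

## Working session

There is one attempt and no reset: what is moved stays moved. The work goes in short steps, Python scripts to look and compute and a shell command to move; the robot and the scene stay as the last step left them, time stands still between calls to the robot, and variables do not carry over. Pictures are saved under pics/ and viewed, and the job is handed in when it is done.

```bash
ls; mkdir -p pics; python3 - <<'E'
from rig import *
import cv2,numpy as np
o=get_obs();print(o)
for n in("side","top"):
    im=capture(n);cv2.imwrite(f"pics/{n}0.png",im[:,:,::-1]);c=calibration(n);print(n,np.array(c["mtx"]).tolist(),c["k1"]);print(np.round(c["world_from_camera"],3))
E
```

```text
pics
{'time_s': 0.0, 'q': array([-1.39107648e+00,  2.21248558e-01,  1.52761459e+00,  2.12981819e-05,
        1.39470243e+00, -1.26114151e-01]), 'joint_vel': array([ 0.00106396,  0.00050056, -0.00077352, -0.00087093, -0.00091279,
        0.00089179]), 'tau': array([ 2.11574144e-03, -4.94605172e+01, -3.87377572e+01,  6.99155848e-02,
        5.70905535e-02, -1.58050634e-04]), 'position': array([ 188.05565729, -595.3389003 ,  200.62156557]), 'tool_rot': array([ 0.56982411,  0.41849069,  0.57082646, -0.41752026]), 'contact_force': array([ 0.06361586, -0.64644085,  0.60397214]), 'moment': array([ 0.01433315,  0.00276336, -0.04739968]), 'opening': 87.24910408627943}
side [[405.2151186341118, 0.0, 280.5678140177691], [0.0, 405.2151186341118, 206.48799562549235], [0.0, 0.0, 1.0]] -0.12251842258731162
[[ 8.41000e-01 -3.67000e-01  3.98000e-01  1.87878e+02]
 [-5.41000e-01 -5.62000e-01  6.26000e-01 -6.55862e+02]
 [-6.00000e-03 -7.42000e-01 -6.71000e-01  6.99613e+02]
 [ 0.00000e+00  0.00000e+00  0.00000e+00  1.00000e+00]]
top [[543.8367134578241, 0.0, 287.11606575774556], [0.0, 543.8367134578241, 204.27743404099033], [0.0, 0.0, 1.0]] 0.02021234066302957
[[-2.000000e-03 -9.950000e-01  9.800000e-02  4.521330e+02]
 [-1.000000e+00 -1.000000e-03 -2.900000e-02 -3.490800e+01]
 [ 2.900000e-02 -9.800000e-02 -9.950000e-01  1.300807e+03]
 [ 0.000000e+00  0.000000e+00  0.000000e+00  1.000000e+00]]
```

View pics/side0.png

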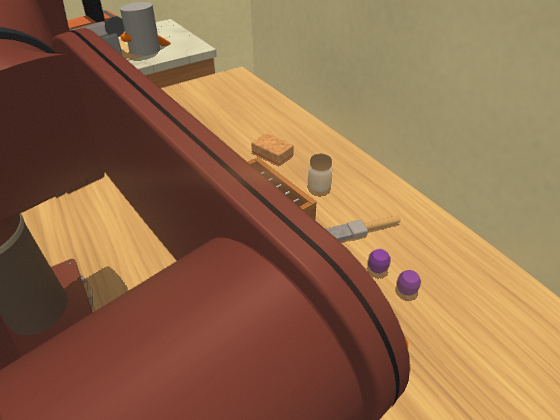

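View pics/top0.png

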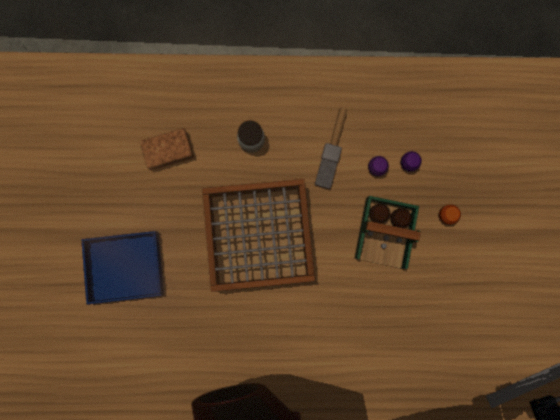

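The top view shows the tote at about (388,233) with two dark knobs at (380,213) and (401,217) and the handle bar at (393,231). The grate is at (259,236) and the blue tray at (123,268). The side camera is blocked by the arm.
Things that could be mistaken for the knobs: purple at (378,166) and (411,161), orange at (450,214). The dark knobs inside the green tote are the ones I want. Close crop next.

```bash
cat > h.py <<'E'
from rig import *
import cv2,numpy as np
from scipy.spatial.transform import Rotation as R
def ray(n,px):
    c=calibration(n);K=np.array(c["mtx"]);k=c["k1"];T=np.array(c["world_from_camera"])
    u=cv2.undistortPoints(np.array([[px]],float),K,np.array([k,0,0,0.]))[0,0]
    d=T[:3,:3]@np.array([u[0],u[1],1]);return T[:3,3],d/np.linalg.norm(d)
def onz(n,px,z):
    o,d=ray(n,px);return o+d*(z-o[2])/d[2]
def proj(n,P):
    c=calibration(n);K=np.array(c["mtx"]);T=np.linalg.inv(np.array(c["world_from_camera"]))
    p=cv2.projectPoints(np.array([P],float),cv2.Rodrigues(T[:3,:3])[0],T[:3,3],K,np.array([c["k1"],0,0,0.]))[0]
    return p[0,0]
def tri(p1,p2):
    o1,d1=ray("side",p1);o2,d2=ray("top",p2)
    s=np.linalg.lstsq(np.c_[d1,-d2],o2-o1,rcond=None)[0]
    a=o1+s[0]*d1;b=o2+s[1]*d2;return (a+b)/2,np.linalg.norm(a-b)
def tool():
    o=get_obs();q=o["tool_rot"];return o,R.from_quat([q[1],q[2],q[3],q[0]])
def crop(n,im,x0,y0,x1,y1,s,gain=1.0):
    c=np.clip(im[y0:y1,x0:x1].astype(float)*gain,0,255).astype(np.uint8)
    cv2.imwrite(f"pics/{n}.png",cv2.resize(c,None,fx=s,fy=s,interpolation=cv2.INTER_CUBIC)[:,:,::-1])
def plan(P,ax=None,z=None):
    """shift (cm) in the tool axes to bring the TCP to P, rotation vector to tool x=ax, tool z=z"""
    o,r=tool();print("t",round(o["time_s"],2),"pos",np.round(o["position"],1),"open",round(o["opening"],1))
    print("shift cm",np.round(r.inv().apply(np.array(P)-o["position"])/10,2))
    if ax is not None:
        x=np.array(ax,float);x/=np.linalg.norm(x);z=np.array(z,float);z-=x*(x@z);z/=np.linalg.norm(z)
        for s in(1,-1):
            M=np.c_[x,np.cross(s*z,x),s*z];print("turn",np.round((r.inv()*R.from_matrix(M)).as_rotvec(),3))
E
python3 - <<'E'
from h import *
im=cv2.imread("pics/top0.png")[:,:,::-1]
crop("c0",im,340,180,440,290,5.4,2.0)
crop("c1",im,190,170,330,300,4.5,2.0)
_,r=tool();print(np.round(r.as_matrix(),2))
E
```

```text
[[-0.    0.95  0.3 ]
 [ 0.    0.3  -0.95]
 [-1.    0.   -0.  ]]
```

View pics/c0.png

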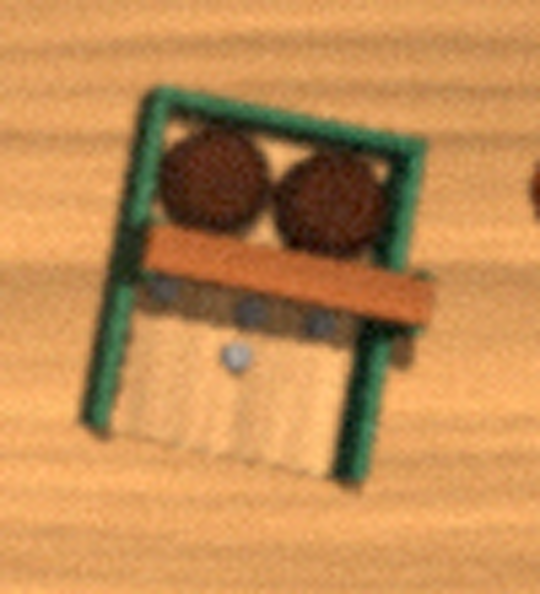

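View pics/c1.png

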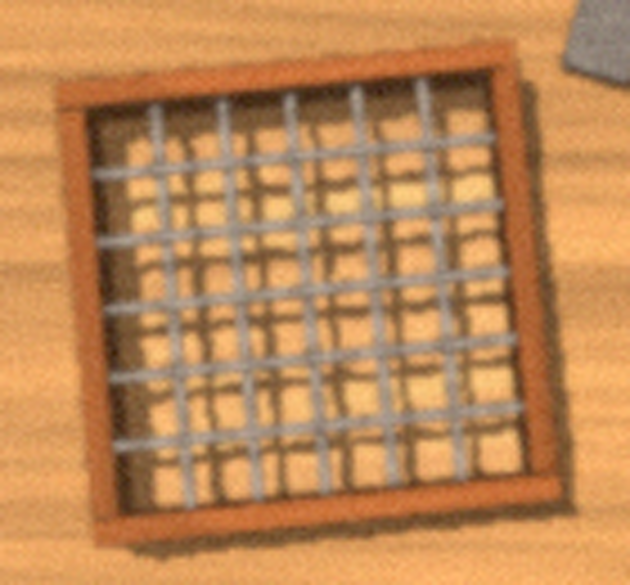

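The crop confirms the tote: two dark knobs at the wall end, four small nuts in the middle, and the open edge facing the robot. Now the positions.

```bash
python3 - <<'E'
from h import *
im=cv2.imread("pics/top0.png");hsv=cv2.cvtColor(im,cv2.COLOR_BGR2HSV)
f=lambda p,x0,y0,s:(p[0]/s+x0,p[1]/s+y0)
H=[onz("top",f(p,340,180,5.4),102) for p in[(148,228),(437,285),(425,325),(143,268)]]
print("handle",np.round(H,1),np.mean(H,0)); d=(H[1]+H[2]-H[0]-H[3]);print("dir",np.degrees(np.arctan2(d[1],d[0])),np.linalg.norm(d)/2)
S=[onz("top",f(p,190,170,4.5),81) for p in[(57,85),(513,40),(562,495),(100,545)]]
print("sorter",np.round(S,1),np.mean(S,0));d=(S[1]+S[2]-S[0]-S[3]);print(np.degrees(np.arctan2(d[1],d[0])),np.linalg.norm(d)/2)
m=cv2.inRange(hsv,(105,120,20),(125,255,255));m[:,:60]=0;m[:,200:]=0
c=max(cv2.findContours(m,0,2)[0],key=cv2.contourArea);b=cv2.boxPoints(cv2.minAreaRect(c));print(b)
B=[onz("top",p,34) for p in b];print("tray",np.round(B,1),np.mean(B,0))
for lo,hi,n in[((50,100,20),(85,255,255),"green")]:
    m=cv2.inRange(hsv,lo,hi);c=np.vstack([k for k in cv2.findContours(m,0,2)[0] if cv2.contourArea(k)>5]);b=cv2.boxPoints(cv2.minAreaRect(c));print(n,b,np.round([onz("top",p,46) for p in b],1))
for p in[(215,180),(332,205)]: print("knob",onz("top",f(p,340,180,5.4),50))
for p in[(250,135),(167,149),(340,110),(325,185)]: print("by",onz("top",p,40))
E
```

```text
handle [[ 530.5 -247.7  102. ]
 [ 507.  -366.4  102. ]
 [ 490.6 -361.   102. ]
 [ 514.  -245.4  102. ]] [ 510.55236142 -305.10363547  102.        ]
dir -101.30236788842231 119.4880606618598
sorter [[ 607.   119.7   81. ]
 [ 630.3 -108.7   81. ]
 [ 403.  -131.8   81. ]
 [ 379.5   95.6   81. ]] [504.95254787  -6.28080161  81.        ]
-84.14516195460338 229.12163880215257
[[ 87.99999  302.      ]
 [ 91.194756 251.94861 ]
 [144.14923  255.32867 ]
 [140.95447  305.38007 ]]
tray [[353.8 381.   34. ]
 [466.9 377.7  34. ]
 [458.8 257.5  34. ]
 [345.4 261.8  34. ]] [406.23296695 319.49998912  34.        ]
green [[355.96506 257.46542]
 [367.8312  196.43938]
 [418.3383  206.2602 ]
 [406.47214 267.28625]] [[ 452.8 -229.8   46. ]
 [ 594.3 -259.6   46. ]
 [ 571.4 -377.4   46. ]
 [ 430.1 -346.2   46. ]]
knob [ 554.51239743 -286.13369839   50.        ]
knob [ 543.76556063 -336.36302378   50.        ]
by [740.26875635  15.61489631  40.        ]
by [705.98619152 208.99995549  40.        ]
by [ 801.6129628  -197.64164193   40.        ]
by [ 621.88825388 -160.37150269   40.        ]
```

```bash
python3 - <<'E'
from h import *
a=np.radians(-11.3)
plan([511,-304.5,200],[0,0,-1],[np.cos(a),np.sin(a),0])
E
```

```text
t 0.1 pos [ 188.1 -595.4  200.8] open 87.3
shift cm [  0.12  39.55 -18.02]
turn [-1.068e+00 -1.000e-03 -1.000e-03]
turn [ 2.074e+00 -1.000e-03  2.000e-03]
```

```bash
python3 -m crank '[[[-0.13,0,0],[0,4.5,-2.0],1],[[-0.26,0,0],[0,9,-4],1],[[-0.39,0,0],[0,13.5,-6],1],[[-0.52,0,0],[0,18,-8],1],[[-0.65,0,0],[0,22.5,-10],1]]'; python3 - <<'E'
from h import *
a=np.radians(-11.3)
plan([511,-304.5,200],[0,0,-1],[np.cos(a),np.sin(a),0])
E
```

```text
time_s: 0.6
position: [373.5, -430.6, 200.6]
tool_rot: [0.674, 0.213, 0.675, -0.212]
contact_force: [0.1, 0.4, -0.8]
opening: 86.6
t 0.6 pos [ 373.5 -430.6  200.6] open 86.6
shift cm [ 0.08 18.22  4.05]
turn [-0.413 -0.001 -0.002]
turn [ 2.729e+00 -3.000e-03  2.000e-03]
```

```bash
python3 -m crank '[[[-0.1,0,0],[0,4.5,1.0],1],[[-0.2,0,0],[0,9,2],1],[[-0.3,0,0],[0,13.5,3],1],[[-0.413,0,0],[0,18.2,4.05],1],[[-0.413,0,0],[0,18.2,4.05],1]]'; python3 - <<'E'
from h import *
a=np.radians(-11.3)
plan([511,-304.5,200],[0,0,-1],[np.cos(a),np.sin(a),0])
im=capture("side");cv2.imwrite("pics/side1.png",im[:,:,::-1])
im=capture("top");cv2.imwrite("pics/top1.png",im[:,:,::-1])
E
```

```text
time_s: 1.1
position: [514.3, -299.9, 200.3]
tool_rot: [0.704, 0.068, 0.704, -0.065]
contact_force: [-0.4, -0.5, 0.5]
opening: 86.9
t 1.1 pos [ 514.3 -299.9  200.3] open 86.9
shift cm [ 0.02 -0.51 -0.23]
turn [ 0.009 -0.001 -0.004]
turn [-3.133e+00  7.000e-03 -1.000e-03]
```

View pics/side1.png

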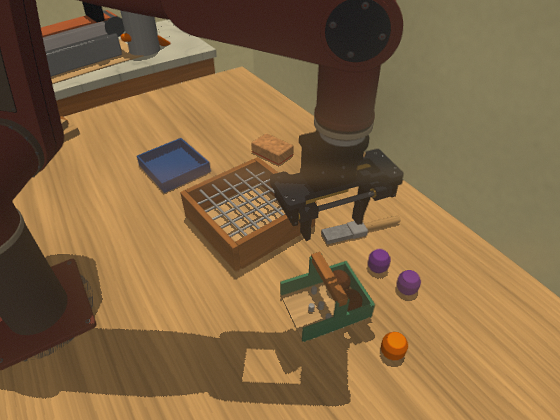

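View pics/top1.png

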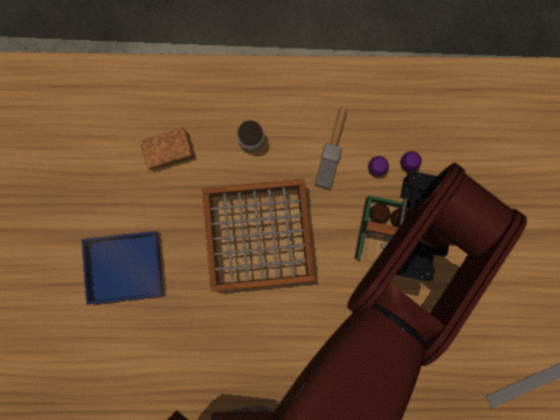

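The side view is clear now: tote at (330,300), handle at (330,275), grate at (240,210), tray at (173,165). I'll crop it for triangulation.

```bash
python3 - <<'E'
from h import *
im=cv2.imread("pics/side1.png")[:,:,::-1]
crop("c2",im,270,240,390,350,5,1.6)
crop("c3",im,120,130,320,280,4,1.5)
im=cv2.imread("pics/top0.png")[:,:,::-1]
crop("c4",im,65,215,185,320,5,2.5)
E
```

```text
(no output)
```

View pics/c2.png

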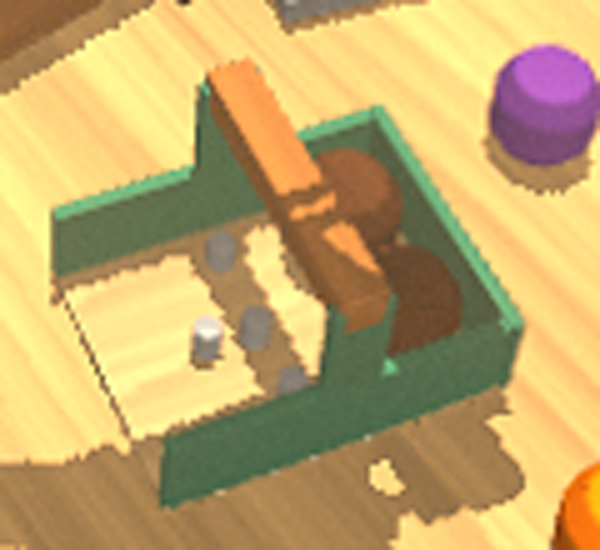

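View pics/c3.png

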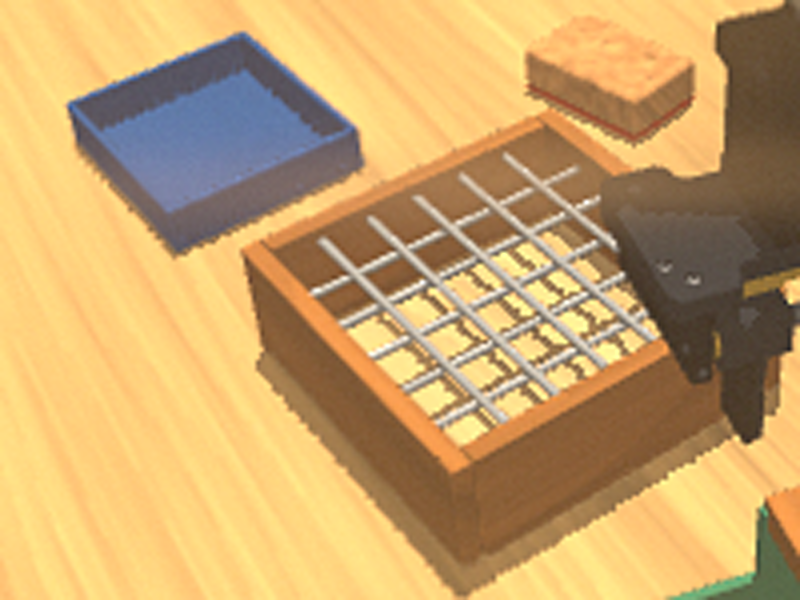

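View pics/c4.png

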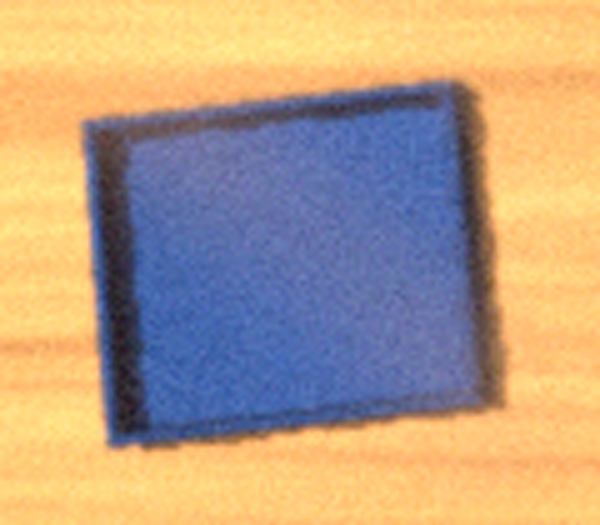

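```bash
python3 - <<'E'
from h import *
f=lambda p,x0,y0,s:(p[0]/s+x0,p[1]/s+y0)
s2=lambda p:f(p,270,240,5);s3=lambda p:f(p,120,130,4)
t0=lambda p:f(p,340,180,5.4);t1=lambda p:f(p,190,170,4.5);t4=lambda p:f(p,65,215,5)
def go(n,L):
    P=[tri(a,b) for a,b in L]
    for p,e in P: print(n,np.round(p,1),round(e,1))
    print("mean",np.round(np.mean([p for p,_ in P],0),1))
go("handle",[(s2((248,60)),t0((148,228))),(s2((388,292)),t0((437,285))),(s2((345,305)),t0((425,325))),(s2((210,72)),t0((143,268)))])
go("sorter",[(s3((463,467)),t1((562,495))),(s3((247,247)),t1((100,545))),(s3((545,115)),t1((57,85)))])
go("tray",[(s3(a),t4(b)) for a,b in[((245,35),(87,122)),((358,132),(455,85)),((175,215),(497,403)),((72,105),(112,440))]])
E
```

```text
handle [ 533.  -249.5  100.5] 5.7
handle [ 508.4 -366.9  103.6] 3.3
handle [ 492.4 -362.1  102.4] 4.2
handle [ 516.5 -246.9  101.3] 5.5
mean [ 512.6 -306.4  101.9]
sorter [ 406.5 -133.    84. ] 7.4
sorter [382.3  94.5  82.6] 5.6
sorter [607.3 120.7  75.1] 1.1
mean [465.4  27.4  80.6]
tray [497.2 400.   28.5] 2.9
tray [514.3 231.5  31.2] 3.8
tray [369.6 208.1  36.4] 4.9
tray [353.1 383.1  29.7] 3.8
mean [433.5 305.7  31.4]
```

Measured: handle top at z=102 and handle centre about (512,-306). Sorter at (506,-6), yaw +5.9°. Tray at (433,306). All agree with the text's heights. Descending.

```bash
python3 - <<'E'
from h import *
a=np.radians(-11.3)
plan([512,-306,89],[0,0,-1],[np.cos(a),np.sin(a),0])
E
```

```text
t 1.2 pos [ 511.2 -303.6  200.1] open 87.2
shift cm [11.11 -0.25  0.15]
turn [ 0.002 -0.002 -0.002]
turn [-3.14e+00  3.00e-03 -4.00e-03]
```

```bash
python3 -m crank '[[[0,0,0],[4,-0.25,0.15],1],[[0,0,0],[8,-0.25,0.15],1],[[0,0,0],[10,-0.25,0.15],1],[[0,0,0],[11.1,-0.25,0.15],1],[[0,0,0],[11.1,-0.25,0.15],1]]'; python3 - <<'E'
from h import *
a=np.radians(-11.3)
plan([512,-306,89],[0,0,-1],[np.cos(a),np.sin(a),0])
im=capture("side");crop("s2",im,260,180,420,350,3.5,1.5)
E
```

```text
time_s: 1.7
position: [510.1, -306.3, 87.4]
tool_rot: [0.702, 0.071, 0.705, -0.068]
contact_force: [-0.0, -0.2, 1.2]
opening: 87.1
t 1.7 pos [ 510.1 -306.3   87.4] open 87.1
shift cm [-0.16  0.07  0.18]
turn [-0.    -0.005 -0.003]
turn [ 3.141 -0.005  0.008]
```

View pics/s2.png

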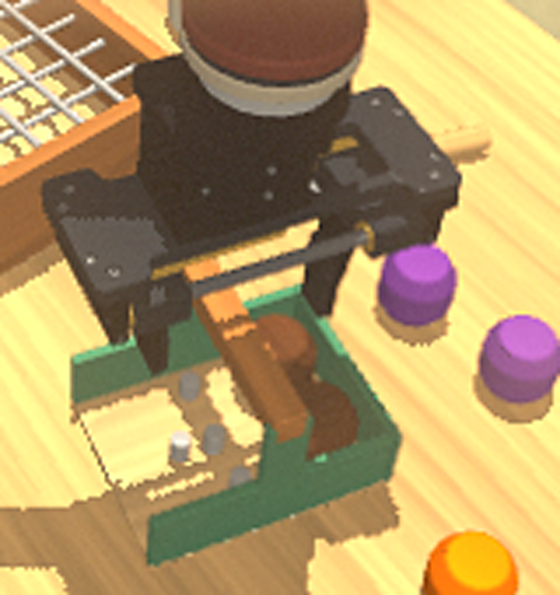

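```bash
python3 - <<'E'
from h import *
for P in[(510,-306,73),(512,-306,102),(510+50*.98,-306-10,73),(510-50*.98,-306+10,73)]:
    p=proj("side",P);print((p-[260,180])*3.5)
E
```

```text
[228.51394639 368.66178186]
[235.41695813 333.90149688]
[309.74955306 341.4052016 ]
[144.1628784 396.6466734]
```

```bash
python3 - <<'E'
from h import *
im=cv2.imread("pics/side1.png")[:,:,::-1]
crop("c5",im,260,150,420,260,5,1.8)
f=lambda p:(np.array(p)-[260,150])*5
o=np.array([512,-301,200]);u=np.array([.98,-.196,0]);v=np.array([.196,.98,0])
for s in(-1,1):
  for w in (-9.5,9.5):
    for k in (44,58):
     print(s,w,k,np.round(f(proj("side",o+u*s*k+v*w+[0,0,-14]))))
E
```

```text
-1 -9.5 44 [240. 521.]
-1 -9.5 58 [202. 532.]
-1 9.5 44 [218. 482.]
-1 9.5 58 [180. 493.]
1 -9.5 44 [471. 449.]
1 -9.5 58 [506. 438.]
1 9.5 44 [445. 413.]
1 9.5 58 [479. 402.]
```

View pics/c5.png

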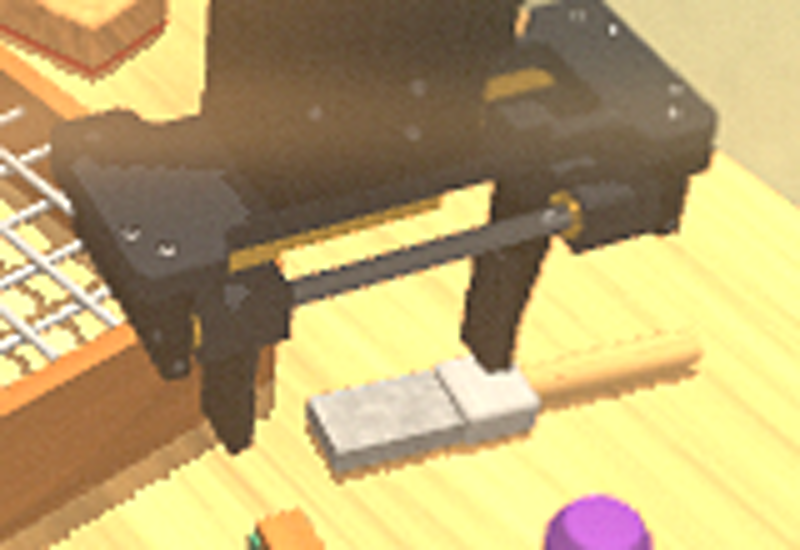

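```bash
python3 - <<'E'
from h import *
from scipy.optimize import least_squares
T=[np.array([514.3,-299.9,200.3]),np.array([510.1,-306.3,87.4])]
for n,ob in{"L":[(240/5+260,452/5+150),(152/3.5+260,370/3.5+180)],"R":[(500/5+260,368/5+150),(322/3.5+260,318/3.5+180)]}.items():
    r=least_squares(lambda d:np.concatenate([proj("side",t+d)-o for t,o in zip(T,ob)]),[0,0,-14.])
    print(n,np.round(r.x,1),np.round(r.fun,1))
im=cv2.imread("pics/top1.png")[:,:,::-1];crop("c6",im,350,150,480,300,4,2.5)
E
```

```text
L [-45.8   5.4  12.1] [-1.1 -0.1  1.2  0.1]
R [ 34.8 -28.9  35.5] [-0.3 -0.   0.3  0. ]
```

View pics/c6.png

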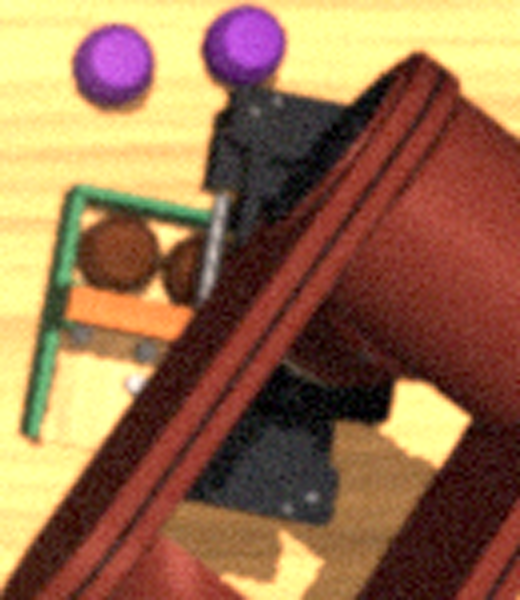

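```bash
python3 -m crank '[[[0,0,0],[-0.1,0,0.1],0.5],[[0,0,0],[-0.1,0,0.15],0.15],[[0,0,0],[-0.1,0,0.15],0],[[0,0,0],[-0.1,0,0.15],0],[[0,0,0],[-0.1,0,0.15],0]]'; python3 - <<'E'
from h import *
im=capture("side");crop("s3",im,260,180,400,340,4,2)
E
```

```text
time_s: 2.25
position: [512.9, -307.2, 90.5]
tool_rot: [0.703, 0.07, 0.704, -0.069]
contact_force: [-0.1, -0.2, -0.4]
opening: 54.9
```

View pics/s3.png

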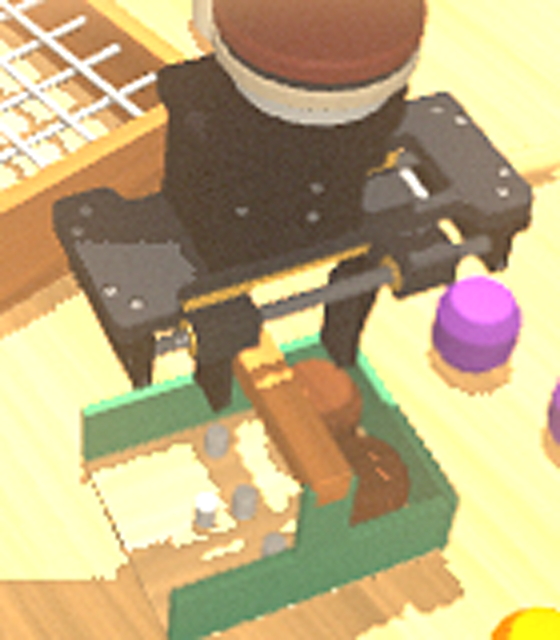

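```bash
python3 - <<'E'
from h import *
for z in(240,260,280):
  for p in[(285,320),(270,100),(265,505),(212,185),(198,495),(333,520)]: print(z,p,np.round(onz("top",(p[0]/4+350,p[1]/4+150),z)))
print(np.round(proj("top",[514,-300,200]),1),(proj("top",[514,-300,260])-[350,150])*4, (proj("side",[514,-300,260])-[260,150])*5)
o,r=tool();print(o["tool_rot"],np.round(r.as_matrix(),3))
E
```

```text
240 (285, 320) [ 506. -329.  240.]
240 (270, 100) [ 615. -324.  240.]
240 (265, 505) [ 416. -317.  240.]
240 (212, 185) [ 573. -295.  240.]
240 (198, 495) [ 421. -284.  240.]
240 (333, 520) [ 409. -350.  240.]
260 (285, 320) [ 505. -323.  260.]
260 (270, 100) [ 612. -319.  260.]
260 (265, 505) [ 417. -311.  260.]
260 (212, 185) [ 571. -290.  260.]
260 (198, 495) [ 422. -279.  260.]
260 (333, 520) [ 410. -344.  260.]
280 (285, 320) [ 504. -318.  280.]
280 (270, 100) [ 609. -314.  280.]
280 (265, 505) [ 418. -306.  280.]
280 (212, 185) [ 568. -285.  280.]
280 (198, 495) [ 422. -275.  280.]
280 (333, 520) [ 411. -338.  280.]
[401.6 227.2] [236.05185506 301.6419166 ] [365.92391937 303.38189441]
[ 0.70280635  0.07032887  0.70456233 -0.06862221] [[-0.002  0.196  0.981]
 [ 0.003  0.981 -0.196]
 [-1.     0.002 -0.003]]
```

```bash
python3 -m crank '[[[0,0,0],[0.1,0,0],0],[[0,0,0],[0.1,0,0],0],[[0,0,0],[0.1,0,0],0],[[0,0,0],[0.1,0,0],0],[[0,0,0],[0.1,0,0],0]]'; python3 - <<'E'
from h import *
im=capture("side");crop("s4",im,260,180,400,340,4,2)
E
```

```text
time_s: 2.8
position: [512.9, -307.1, 89.3]
tool_rot: [0.703, 0.07, 0.705, -0.069]
contact_force: [0.7, -0.1, -0.2]
opening: 11.1
```

View pics/s4.png

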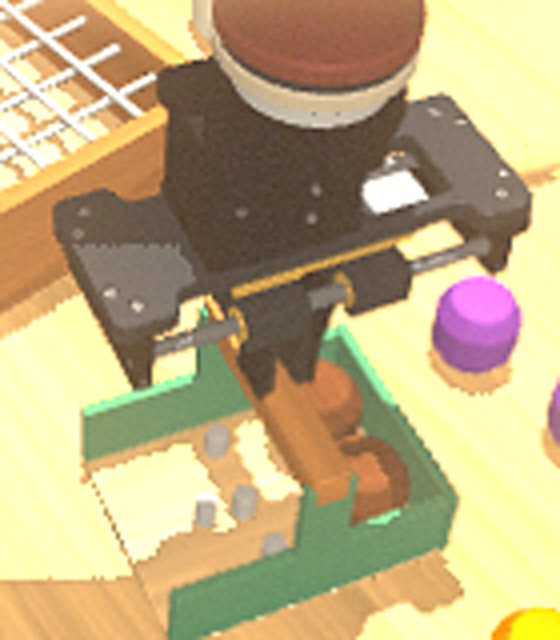

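The gripper closed to 11 mm without meeting the 20 mm bar, so the tips are above the handle. The real tip height disagrees with the reported TCP height by about 30 mm. I'll settle it by touching down gently with closed fingers.

```bash
python3 -m crank '[[[0,0,0],[0,0,0],0],[[0,0,0],[0,0,0],0],[[0,0,0],[0.1,0,0],0]]';python3 -m crank '[[[0,0,0],[0.2,0,0],0],[[0,0,0],[0.2,0,0],0]]';python3 -m crank '[[[0,0,0],[0.25,0,0],0],[[0,0,0],[0.25,0,0],0]]'
```

```text
time_s: 3.15
position: [513.0, -307.3, 88.5]
tool_rot: [0.703, 0.07, 0.704, -0.069]
contact_force: [0.0, 0.4, -0.1]
opening: 0.3
time_s: 3.35
position: [512.8, -307.1, 86.1]
tool_rot: [0.703, 0.07, 0.705, -0.069]
contact_force: [-0.2, -0.1, 0.8]
opening: 0.4
time_s: 3.55
position: [512.4, -306.9, 83.0]
tool_rot: [0.702, 0.071, 0.705, -0.068]
contact_force: [0.2, -0.1, 0.7]
opening: 0.2
```

```bash
python3 -m crank '[[[0,0,0],[0.3,0,0],0],[[0,0,0],[0.3,0,0],0]]';python3 -m crank '[[[0,0,0],[0.3,0,0],0],[[0,0,0],[0.3,0,0],0]]';python3 -c "
from h import *
im=capture('side');crop('s5',im,260,180,400,340,4,2)"
```

```text
time_s: 3.75
position: [512.8, -307.2, 81.6]
tool_rot: [0.703, 0.07, 0.705, -0.069]
contact_force: [-2.5, 3.1, 8.9]
opening: 0.7
time_s: 3.95
position: [512.9, -307.2, 81.5]
tool_rot: [0.703, 0.07, 0.705, -0.069]
contact_force: [-6.9, 5.5, 19.4]
opening: 0.6
```

View pics/s5.png

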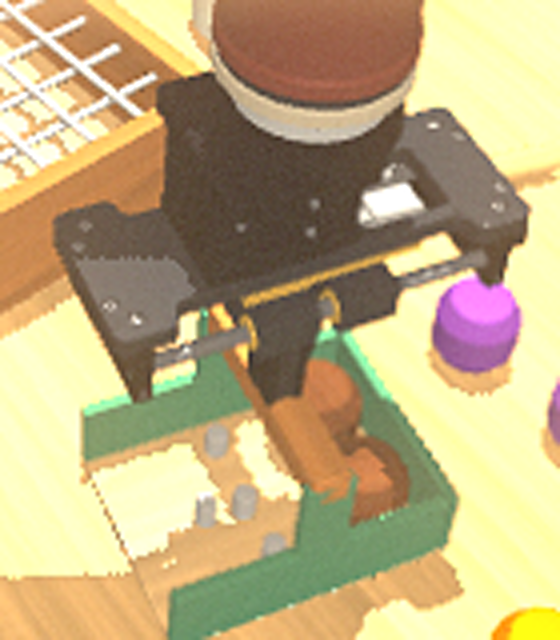

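Contact came at reported z≈82 with the tips on the handle top at 102. So the tips are really 34 mm higher than the TCP reading implies, while xy looks right. I'll raise, open, and descend to reported z≈55.

```bash
python3 -m crank '[[[0,0,0],[-1.2,0,0],0],[[0,0,0],[-1.2,0,0],1],[[0,0,0],[-1.2,0,0],1],[[0,0,0],[-1.2,0,0],1],[[0,0,0],[-1.2,0,0],1]]';python3 -m crank '[[[0,0,0],[0,0,0],1],[[0,0,0],[0,0,0],1],[[0,0,0],[0,0,0],1],[[0,0,0],[0,0,0],1]]'
```

```text
time_s: 4.5
position: [512.5, -306.9, 92.7]
tool_rot: [0.702, 0.07, 0.705, -0.068]
contact_force: [0.2, 0.4, -0.2]
opening: 24.8
time_s: 4.9
position: [512.4, -306.9, 92.5]
tool_rot: [0.702, 0.07, 0.705, -0.068]
contact_force: [-0.1, 0.2, 0.4]
opening: 56.4
```

```bash
python3 -m crank '[[[0,0,0],[1.5,0,0],0.7],[[0,0,0],[3.0,0,0],0.7],[[0,0,0],[3.7,0,0],0.7],[[0,0,0],[3.75,0,0],0.3],[[0,0,0],[3.75,0,0],0]]';python3 -m crank '[[[0,0,0],[0,0,0],0],[[0,0,0],[0,0,0],0],[[0,0,0],[0,0,0],0],[[0,0,0],[0,0,0],0],[[0,0,0],[0,0,0],0]]';python3 -c "
from h import *
im=capture('side');crop('s6',im,260,180,400,340,4,2)"
```

```text
time_s: 5.4
position: [512.0, -306.5, 54.4]
tool_rot: [0.702, 0.071, 0.705, -0.068]
contact_force: [-1.1, 0.3, 0.2]
opening: 51.5
time_s: 5.9
position: [512.6, -306.8, 54.9]
tool_rot: [0.702, 0.07, 0.705, -0.068]
contact_force: [1.7, -0.3, 0.2]
opening: 20.0
```

View pics/s6.png

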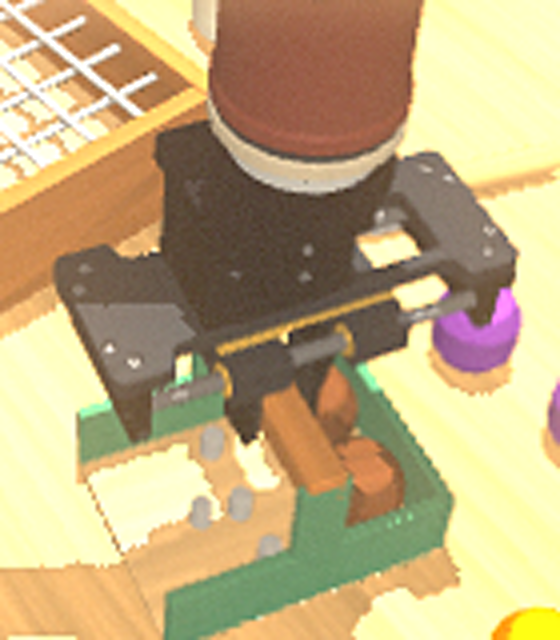

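Gripped: opening 20.0 mm on the bar. Lifting slowly with a slight backward lean.

```bash
python3 -m crank '[[[0,0,0],[-0.3,0,0],0],[[0,0.01,0],[-1,0,0],0],[[0,0.03,0],[-2.2,0,0],0],[[0,0.05,0],[-3.4,0,0],0],[[0,0.06,0],[-4.2,0,0],0]]';python3 -m crank '[[[0,0,0],[-1,0,0],0],[[0,0.0,0],[-2.5,0,0],0],[[0,0.01,0],[-4.3,0,0],0],[[0,0.02,0],[-6,0,0],0],[[0,0.02,0],[-7,0,0],0]]';python3 -c "
from h import *
im=capture('side');crop('s7',im,220,100,420,340,2.5,2)
a=np.radians(5.9)
plan([505+65*.995+75*.995,-6+.1*140,55+115],[0,0,-1],[np.cos(a),np.sin(a),0])"
```

```text
time_s: 6.45
position: [512.9, -307.0, 97.6]
tool_rot: [0.681, 0.072, 0.726, -0.066]
contact_force: [-0.3, 0.4, -4.6]
opening: 20.0
time_s: 6.95
position: [518.1, -308.6, 169.9]
tool_rot: [0.674, 0.073, 0.732, -0.066]
contact_force: [-0.5, -0.6, -4.6]
opening: 19.5
t 7.0 pos [ 518.7 -309.   171.2] open 19.6
shift cm [-0.35 33.54  6.13]
turn [-0.299 -0.08  -0.013]
turn [ 2.84  -0.018  0.114]
```

View pics/s7.png

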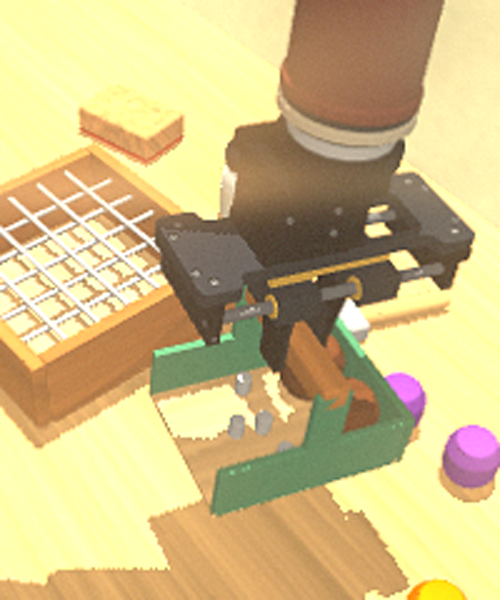

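```bash
python3 -m crank '[[[-0.01,0,0],[0,0.5,0.1],0],[[-0.02,0,0],[0,1.5,0.3],0],[[-0.04,0,0],[0,3,0.6],0],[[-0.06,0,0],[0,5,1],0],[[-0.09,0,0],[0,7.5,1.5],0]]';python3 -m crank '[[[-0.02,0,0],[0,2.2,0.4],0],[[-0.04,0,0],[0,4.6,0.8],0],[[-0.06,0,0],[0,7,1.2],0],[[-0.08,0,0],[0,9.4,1.6],0],[[-0.1,0,0],[0,11.8,2],0]]';python3 -c "
from h import *
a=np.radians(5.9)
plan([505+65*.995+75*.995,-6+.1*140,55+115],[0,0,-1],[np.cos(a),np.sin(a),0])"
```

```text
time_s: 7.5
position: [547.8, -236.6, 168.9]
tool_rot: [0.677, 0.042, 0.734, -0.032]
contact_force: [-0.0, -1.2, -5.3]
opening: 19.3
time_s: 8.0
position: [579.7, -118.7, 167.3]
tool_rot: [0.678, 0.007, 0.735, 0.006]
contact_force: [-1.2, 0.2, -5.7]
opening: 19.9
t 8.0 pos [ 579.7 -118.7  167.3] open 19.9
shift cm [-0.57 12.69  6.4 ]
turn [-0.105 -0.081 -0.022]
turn [ 3.034 -0.034  0.123]
```

```bash
python3 -m crank '[[[-0.02,0,0],[-0.1,2.4,1.2],0],[[-0.04,0,0],[-0.3,4.6,2.3],0],[[-0.06,0,0],[-0.4,6.6,3.3],0],[[-0.07,-0.02,0],[-0.5,8.4,4.2],0],[[-0.08,-0.03,0],[-0.5,10,5],0]]';python3 -m crank '[[[-0.01,0,0],[0,1,0.5],0],[[-0.02,0,0],[0,1.8,0.9],0],[[-0.02,0,0],[0,2.2,1.1],0],[[-0.02,0,0],[0,2.2,1.1],0]]';python3 -c "
from h import *
a=np.radians(5.9)
plan([505+65*.995+75*.995,-6+.1*140,55+115],[0,0,-1],[np.cos(a),np.sin(a),0])
cv2.imwrite('pics/s8.png',capture('side')[:,:,::-1])"
```

```text
time_s: 8.5
position: [630.2, -16.6, 169.3]
tool_rot: [0.688, -0.02, 0.724, 0.036]
contact_force: [-0.8, 0.2, -5.6]
opening: 19.7
time_s: 8.9
position: [639.5, 6.3, 169.2]
tool_rot: [0.688, -0.027, 0.724, 0.043]
contact_force: [0.5, -0.5, -4.6]
opening: 20.4
t 8.9 pos [639.5   6.3 169.2] open 20.4
shift cm [-0.1   0.13  0.49]
turn [-0.004 -0.05  -0.025]
turn [ 3.137 -0.039  0.078]
```

View pics/s8.png

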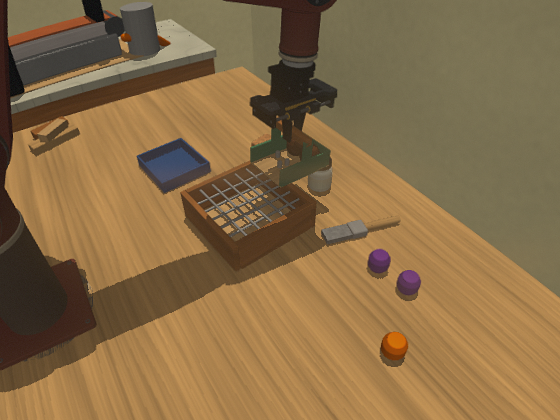

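```bash
python3 - <<'E'
from h import *
im=cv2.imread("pics/s8.png")[:,:,::-1];crop("c8",im,180,80,340,270,3.1,1.8)
im=capture("top");crop("t8",im,190,120,340,300,3.3,2.2)
f=lambda p:(p-[180,80])*3.1
g=lambda p:(p-[190,120])*3.3
o,r=tool();x,y,z=r.as_matrix().T
G=o["position"]+[0,0,34]-5*x
for dz in(-10,0,10):
  lip=[G-z*75+x*88+y*s*60+[0,0,dz] for s in(-1,0,1)]
  print(np.round(lip[1]),[np.round(f(proj("side",l))) for l in lip],[np.round(g(proj("top",l))) for l in lip])
E
```

```text
[560.  -0. 114.] [array([311., 340.]), array([262., 299.]), array([216., 261.])] [array([306., 283.]), array([216., 291.]), array([126., 300.])]
[560.  -0. 124.] [array([311., 330.]), array([261., 289.]), array([215., 251.])] [array([307., 281.]), array([216., 290.]), array([125., 298.])]
[560.  -0. 134.] [array([311., 319.]), array([261., 278.]), array([215., 240.])] [array([307., 280.]), array([216., 288.]), array([123., 297.])]
```

View pics/c8.png

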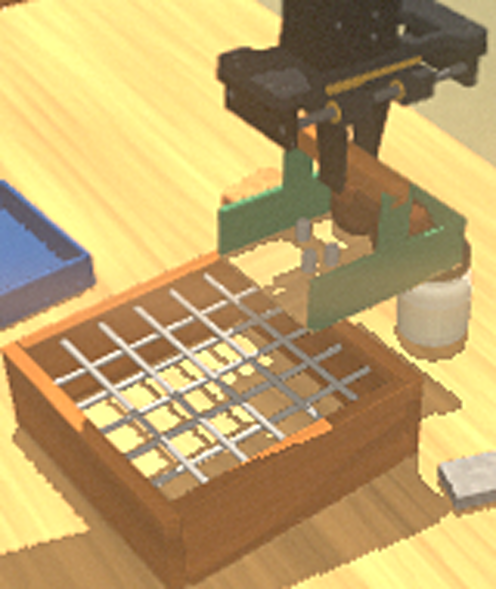

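View pics/t8.png

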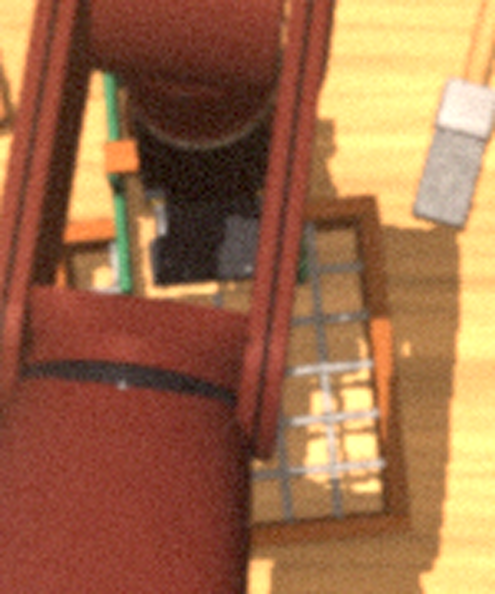

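The predicted lip corners match the picture (side crop (310,328) and (218,252)). The lip is at about (560,0,124) and everything is still in the tote. Now planning the tilt about the lip.

```bash
cat >> h.py <<'E'
def tip(th,lipx,lipz,off=34,mode="w",yaw=5.9):
    """tote lip at sorter-x lipx (mm), height lipz, pour tilt th"""
    a=np.radians(yaw);u=np.array([np.cos(a),np.sin(a),0]);v=np.array([-np.sin(a),np.cos(a),0]);k=np.array([0,0,1.])
    L=np.array([505,-6,0])+u*lipx+k*lipz
    tx=u*np.cos(th)+k*np.sin(th);tz=-u*np.sin(th)+k*np.cos(th)
    X=-tz;Z=tx;Y=np.cross(Z,X)
    G=L+75*Z+88*tz+5*X
    P=G-(k*off if mode=="w" else -X*off)
    o,r=tool()
    print("th",th,"shift",np.round(r.inv().apply(P-o["position"])/10,2),"turn",np.round((r.inv()*R.from_matrix(np.c_[X,Y,Z])).as_rotvec(),3))
def lip(mode="w"):
    o,r=tool();x,y,z=r.as_matrix().T
    G=o["position"]+(np.array([0,0,34]) if mode=="w" else -34*x)-5*x
    l=[G-z*75+x*88+y*s*60 for s in(-1,0,1)]
    return l,x,y,z
E
python3 -c "
from h import *
print(get_obs()['position'])
for t,z in[(0,120),(.1,115),(.2,110),(.25,105)]: tip(t,58,z)"
```

```text
[639.32130725   5.51681005 169.21005935]
th 0 shift [ 0.04  0.23 -0.18] turn [-0.004 -0.05  -0.025]
th 0.1 shift [-0.13  0.23 -1.05] turn [-0.005 -0.15  -0.024]
th 0.2 shift [-0.2   0.23 -1.99] turn [-0.007 -0.25  -0.024]
th 0.25 shift [ 0.05  0.22 -2.47] turn [-0.007 -0.3   -0.024]
```

```bash
python3 -m crank '[[[0,-0.05,-0.01],[0,0.2,-0.2],0],[[0,-0.11,-0.02],[0,0.2,-0.7],0],[[0,-0.18,-0.024],[0,0.2,-1.3],0],[[0,-0.25,-0.024],[0,0.2,-2.0],0],[[0,-0.3,-0.024],[0,0.2,-2.4],0]]';python3 -c "
from h import *
im=capture('side');crop('s9',im,180,80,340,270,3.1,1.8)
f=lambda p:(p-[180,80])*3.1
print([np.round(get_obs()[k],3) for k in('position','opening','contact_force')])
for m in 'wt':
  l,x,y,z=lip(m);print(m,np.round(l[1]),[np.round(f(proj('side',q))) for q in l]); print('tilt',np.arcsin(z[2]))
  for t,h in[(.3,100),(.35,95),(.4,92)]: tip(t,58,h,mode=m)"
```

```text
time_s: 9.5
position: [613.9, 4.3, 170.3]
tool_rot: [0.789, -0.029, 0.612, 0.038]
contact_force: [0.6, 0.4, -4.8]
opening: 20.0
[array([612.383,   4.424, 169.4  ]), np.float64(20.083), array([ 1.131,  1.581, -5.797])]
w [561.  -0. 104.] [array([311., 349.]), array([262., 309.]), array([217., 273.])]
tilt 0.2506386874746626
th 0.3 shift [ 0.12  0.06 -0.32] turn [-0.008 -0.049  0.001]
th 0.35 shift [ 0.26  0.06 -0.88] turn [-0.008 -0.099  0.002]
th 0.4 shift [ 0.23  0.06 -1.41] turn [-0.008 -0.149  0.002]
t [552.  -1. 103.] [array([302., 355.]), array([253., 315.]), array([208., 278.])]
tilt 0.2506386874746626
th 0.3 shift [0.22 0.07 0.69] turn [-0.008 -0.049  0.001]
th 0.35 shift [0.35 0.07 0.3 ] turn [-0.008 -0.099  0.002]
th 0.4 shift [ 0.3   0.07 -0.07] turn [-0.008 -0.149  0.002]
```

View pics/s9.png

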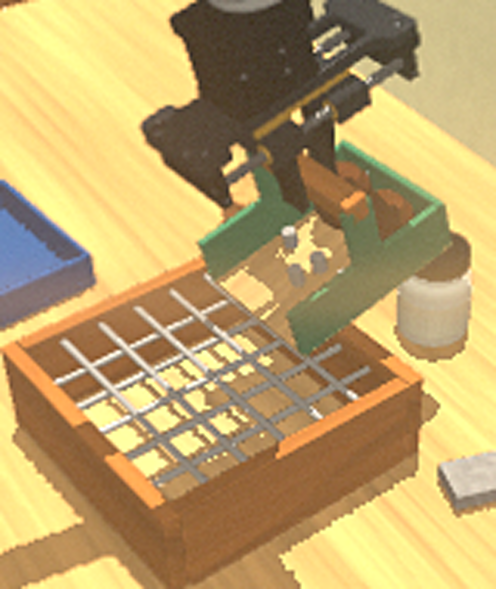

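The picture fits an offset along the tool axis (lip corners at (300,355) and (205,278)), so the reported TCP lies 34 mm ahead of the real one. I'll use that from here on. Lowering and tilting further.

```bash
python3 -c "
from h import *
for t,h in[(.3,100),(.35,96),(.4,93)]: tip(t,62,h,mode='t')"
python3 -m crank '[[[0,-0.02,0],[0.05,0,0.4],0],[[0,-0.05,0],[0.1,0,0.9],0],[[0,-0.08,0],[0.2,0,0.9],0],[[0,-0.1,0],[0.2,0,0.7],0],[[0,-0.12,0],[0.2,0,0.6],0]]';python3 -c "
from h import *
im=capture('side');crop('s10',im,180,80,340,270,3.1,1.8)
f=lambda p:(p-[180,80])*3.1
print([np.round(get_obs()[k],3) for k in('position','opening','contact_force')])
for m in 't':
  l,x,y,z=lip(m);print(m,np.round(l[1]),[np.round(f(proj('side',q))) for q in l]); print('tilt',np.arcsin(z[2]))
  for t,h in[(.4,92),(.45,91),(.5,91)]: tip(t,60,h,mode=m)"
```

```text
th 0.3 shift [0.32 0.08 1.08] turn [-0.008 -0.049  0.001]
th 0.35 shift [0.35 0.07 0.71] turn [-0.008 -0.099  0.002]
th 0.4 shift [0.3  0.07 0.35] turn [-0.008 -0.149  0.002]
time_s: 10.05
position: [618.5, 4.7, 168.7]
tool_rot: [0.824, -0.026, 0.564, 0.039]
contact_force: [-0.4, -0.2, -5.5]
opening: 19.9
[array([617.906,   4.885, 168.192]), np.float64(19.835), array([-0.292, -0.116, -5.87 ])]
t [566.   0.  95.] [array([317., 355.]), array([268., 316.]), array([223., 279.])]
tilt 0.3707187295363046
th 0.4 shift [ 0.05  0.07 -0.39] turn [-0.008 -0.029  0.002]
th 0.45 shift [-0.22  0.07 -0.69] turn [-0.008 -0.079  0.002]
th 0.5 shift [-0.57  0.07 -0.97] turn [-0.008 -0.129  0.002]
```

View pics/s10.png

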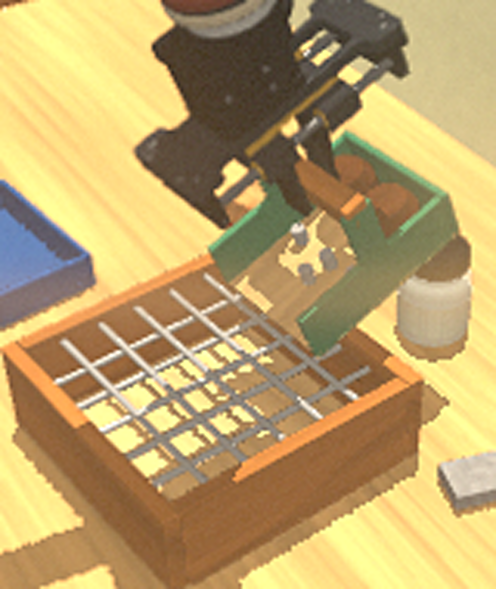

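```bash
python3 -m crank '[[[0,-0.015,0],[0,0,-0.2],0],[[0,-0.03,0],[0.05,0,-0.4],0],[[0,-0.05,0],[-0.1,0,-0.5],0],[[0,-0.08,0],[-0.2,0,-0.7],0]]';python3 -c "
from h import *
im=capture('side');crop('s11',im,180,80,340,270,3.1,1.8)
for m in 't':
  l,x,y,z=lip(m);print(m,np.round(l[1])); print('tilt',np.arcsin(z[2]))
  for t,h in[(.5,91),(.55,91),(.6,91)]: tip(t,60,h,mode=m)"
```

```text
time_s: 10.5
position: [610.9, 4.2, 167.9]
tool_rot: [0.847, -0.025, 0.53, 0.04]
contact_force: [0.6, 0.8, -4.6]
opening: 19.9
t [564.   0.  90.]
tilt 0.4523287693203043
th 0.5 shift [-0.4   0.04 -0.12] turn [-0.008 -0.048  0.002]
th 0.55 shift [-0.76  0.04 -0.39] turn [-0.007 -0.098  0.003]
th 0.6 shift [-1.1   0.04 -0.68] turn [-0.007 -0.148  0.003]
```

View pics/s11.png

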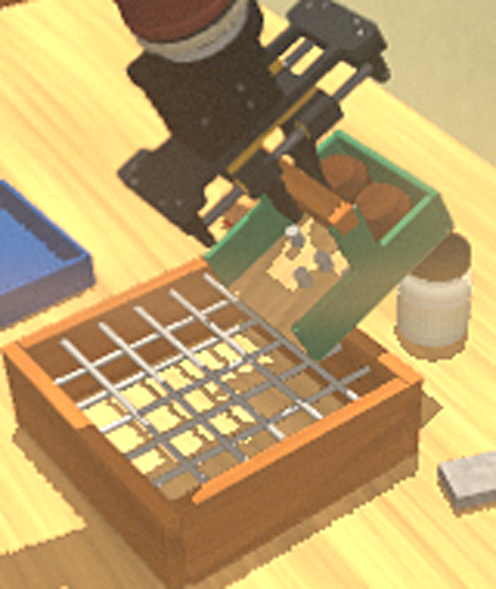

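Nothing has slid yet at 0.45 rad. Continuing.

```bash
python3 -m crank '[[[0,-0.02,0],[-0.2,0,0],0],[[0,-0.05,0],[-0.4,0,-0.15],0],[[0,-0.07,0],[-0.55,0,-0.2],0]]';python3 -c "
from h import *
im=capture('side');crop('s12',im,180,80,340,270,3.1,1.8)
for m in 't':
  l,x,y,z=lip(m);print(m,np.round(l[1])); print('tilt',np.arcsin(z[2]))
  for t,h in[(.55,90),(.6,90),(.65,90)]: tip(t,60,h,mode=m)"
```

```text
time_s: 10.85
position: [605.1, 4.1, 170.9]
tool_rot: [0.865, -0.023, 0.5, 0.042]
contact_force: [0.5, 0.2, -4.1]
opening: 19.7
t [564.   0.  91.]
tilt 0.523500767475053
th 0.55 shift [-0.13  0.02 -0.14] turn [-0.007 -0.026  0.003]
th 0.6 shift [-0.49  0.02 -0.41] turn [-0.007 -0.076  0.003]
th 0.65 shift [-0.84  0.01 -0.69] turn [-0.007 -0.126  0.003]
```

View pics/s12.png

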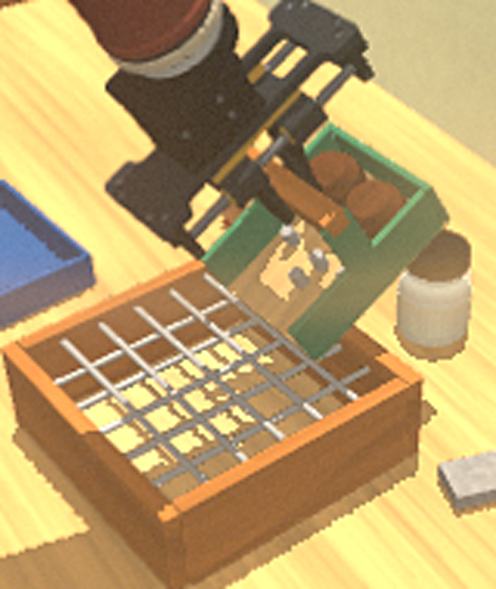

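```bash
python3 -m crank '[[[0,-0.03,0],[-0.2,0,-0.2],0],[[0,-0.06,0],[-0.4,0,-0.3],0]]';python3 -c "
from h import *
im=capture('side');crop('s13',im,180,80,340,270,3.1,1.8)
for m in 't':
  l,x,y,z=lip(m);print(m,np.round(l[1])); print('tilt',np.arcsin(z[2]))
  for t,h in[(.6,90),(.65,90),(.7,90)]: tip(t,60,h,mode=m)"
```

```text
time_s: 11.1
position: [600.1, 3.6, 172.8]
tool_rot: [0.88, -0.022, 0.473, 0.042]
contact_force: [-1.0, 1.1, -4.7]
opening: 19.8
t [564.   1.  90.]
tilt 0.5845759816343825
th 0.6 shift [-0.1  -0.02  0.01] turn [-0.007 -0.015  0.003]
th 0.65 shift [-0.46 -0.02 -0.25] turn [-0.007 -0.065  0.003]
th 0.7 shift [-0.81 -0.02 -0.53] turn [-0.007 -0.115  0.003]
```

View pics/s13.png

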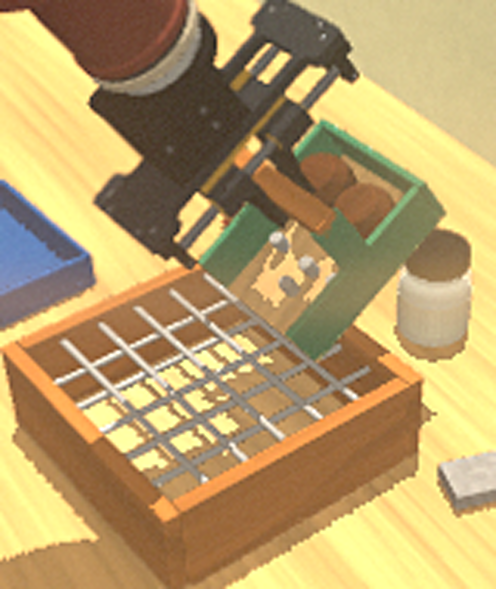

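The knobs have moved off the back wall a little. I'll hold with a tiny extra tilt and look.

```bash
python3 -m crank '[[[0,-0.01,0],[0,0,0],0],[[0,-0.015,0],[-0.1,0,0],0]]';python3 -c "
from h import *
im=capture('side');crop('s14',im,180,80,340,270,3.1,1.8)
for m in 't':
  l,x,y,z=lip(m);print(m,np.round(l[1])); print('tilt',np.arcsin(z[2]))
  for t,h in[(.6,90),(.65,90),(.7,90)]: tip(t,60,h,mode=m)"
```

```text
time_s: 11.35
position: [598.7, 3.8, 172.8]
tool_rot: [0.883, -0.022, 0.466, 0.043]
contact_force: [-0.2, 0.7, -5.5]
opening: 19.6
t [565.   1.  90.]
tilt 0.6000756916089661
th 0.6 shift [ 0.02 -0.01 -0.02] turn [-0.007  0.     0.003]
th 0.65 shift [-0.35 -0.01 -0.27] turn [-0.007 -0.05   0.003]
th 0.7 shift [-0.7  -0.02 -0.54] turn [-0.007 -0.1    0.003]
```

View pics/s14.png

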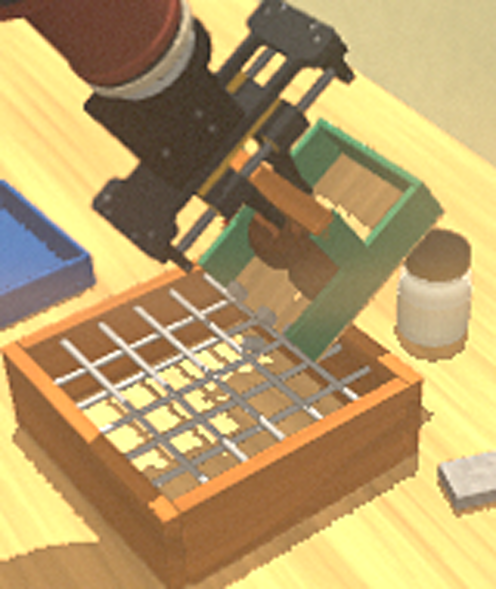

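Everything is sliding: nuts at the lip, (240,290) to (260,340), with the knobs behind them. Hold.

```bash
python3 -m crank '[[[0,0.02,0],[0,0,0],0],[[0,0.02,0],[0,0,0],0],[[0,0.02,0],[0,0,0],0]]';python3 -c "
from h import *
im=capture('side');crop('s15',im,180,80,340,270,3.1,1.8)
for m in 't':
  l,x,y,z=lip(m);print(m,np.round(l[1])); print('tilt',np.arcsin(z[2]))"
```

```text
time_s: 11.7
position: [599.7, 3.7, 174.0]
tool_rot: [0.879, -0.022, 0.474, 0.042]
contact_force: [-0.2, 0.3, -3.0]
opening: 19.6
t [564.   0.  92.]
tilt 0.581021752820706
```

View pics/s15.png

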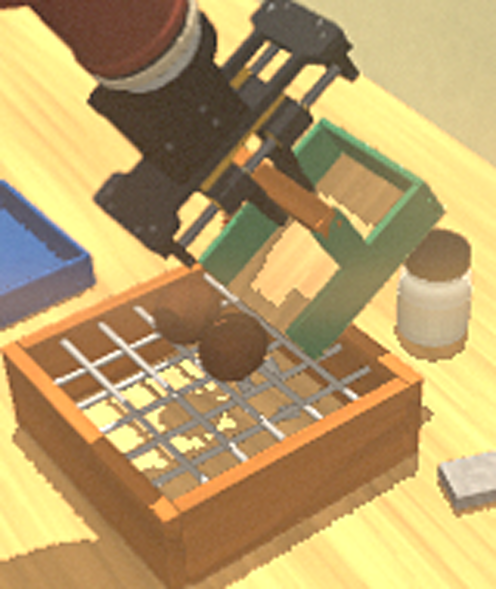

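Both knobs are on the grate and the tote looks empty. Backing the tote off and looking again.

```bash
python3 -m crank '[[[0,0,0],[-0.5,0,0.5],0],[[0,0,0],[-1.5,0,1.5],0],[[0,0,0],[-3,0,3],0],[[0,0,0],[-4.5,0,4.5],0]]';python3 -c "
from h import *
im=capture('side');crop('s16',im,180,60,340,270,2.8,1.8)
im=capture('top');crop('t16',im,190,120,340,300,3.3,2.2)
a=np.radians(5.9);plan([630,7,215],[0,0,-1],[np.cos(a),np.sin(a),0])"
```

```text
time_s: 12.15
position: [612.8, 4.8, 238.1]
tool_rot: [0.879, -0.022, 0.474, 0.042]
contact_force: [0.6, 0.1, -2.9]
opening: 19.9
t 12.25 pos [615.6   4.3 242.6] open 19.6
shift cm [ 3.11  0.14 -0.32]
turn [-0.007  0.59   0.004]
turn [ 2.999  0.006 -0.912]
```

View pics/s16.png

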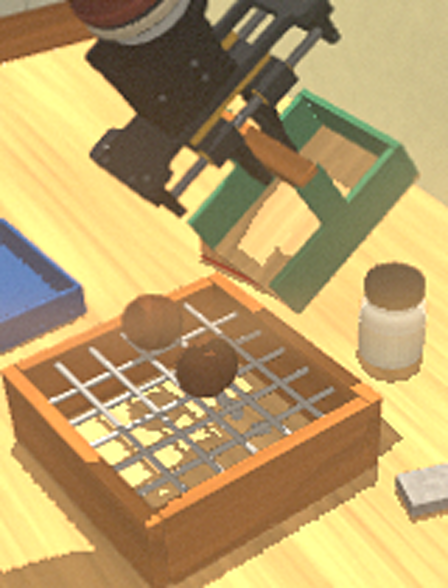

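View pics/t16.png

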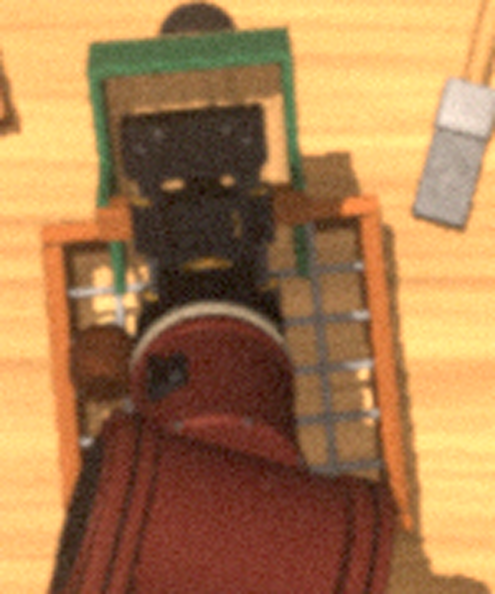

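The tote is empty and both knobs rest on the grate. Taking the tote back to its starting place.

```bash
python3 -m crank '[[[0,0.1,0],[0.5,-1,0],0],[[0.02,0.22,0],[1.0,-3,0],0],[[0.04,0.34,0],[1.5,-6,0],0],[[0.06,0.46,0],[2,-10,0],0],[[0.08,0.58,0],[2.5,-14,0],0]]';python3 -c "
from h import *
a=np.radians(-11.3);plan([512,-306,150],[0,0,-1],[np.cos(a),np.sin(a),0])"
```

```text
time_s: 12.75
position: [643.6, -134.8, 222.7]
tool_rot: [0.709, 0.001, 0.705, 0.015]
contact_force: [0.6, 0.3, -2.7]
opening: 19.5
t 12.75 pos [ 643.6 -134.8  222.7] open 19.5
shift cm [  6.81 -17.   -13.55]
turn [ 0.217  0.004 -0.022]
turn [-2.924  0.032  0.007]
```

```bash
python3 -m crank '[[[0.05,0,-0.01],[0,-3.6,-2.8],0],[[0.1,0,-0.02],[0,-7.2,-5.8],0],[[0.15,0,-0.02],[1,-11,-8.8],0],[[0.2,0,-0.02],[2.5,-14.5,-11.6],0],[[0.217,0,-0.02],[4,-16.5,-13],0]]';python3 -c "
from h import *
a=np.radians(-11.3);plan([512,-306,58],[0,0,-1],[np.cos(a),np.sin(a),0])"
```

```text
time_s: 13.25
position: [515.2, -304.3, 177.4]
tool_rot: [0.705, 0.071, 0.702, -0.071]
contact_force: [-0.4, -0.3, -3.4]
opening: 19.1
t 13.25 pos [ 515.2 -304.3  177.4] open 19.1
shift cm [11.93 -0.25 -0.33]
turn [-0.004  0.004 -0.002]
turn [ 3.138e+00 -2.000e-03 -7.000e-03]
```

```bash
python3 -m crank '[[[0,0,0],[2.5,-0.1,-0.2],0],[[0,0,0],[6,-0.2,-0.3],0],[[0,0,0],[9,-0.2,-0.3],0],[[0,0,0],[11,-0.2,-0.3],0],[[0,0,0],[11.6,-0.2,-0.3],0]]';python3 -m crank '[[[0,0,0],[0.2,0,0],0],[[0,0,0],[0.4,0,0],0],[[0,0,0],[0.4,0,0],0]]';python3 -c "
from h import *
im=capture('side');crop('s17',im,260,180,420,350,3.4,1.8)
print(get_obs()['position'])"
```

```text
time_s: 13.75
position: [510.6, -304.2, 57.9]
tool_rot: [0.704, 0.072, 0.703, -0.07]
contact_force: [-0.4, 0.9, -3.1]
opening: 19.8
time_s: 14.05
position: [511.3, -304.8, 55.3]
tool_rot: [0.704, 0.072, 0.703, -0.07]
contact_force: [-0.1, 0.5, -0.9]
opening: 19.9
[ 511.44588117 -304.84281017   55.26153127]
```

View pics/s17.png

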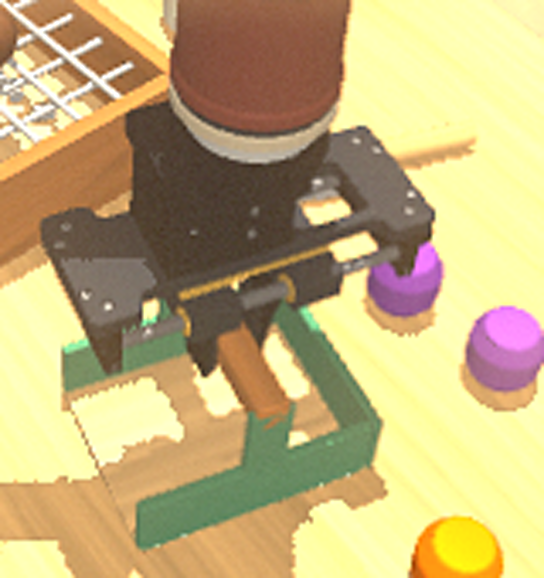

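Force is down to about −1 N, so the tote is touching the bench. Lowering 1 mm, opening slightly and rising.

```bash
python3 -m crank '[[[0,0,0],[0.1,0,0],0],[[0,0,0],[0.1,0,0],0.5],[[0,0,0],[0.1,0,0],0.6],[[0,0,0],[0.1,0,0],0.6],[[0,0,0],[0.1,0,0],0.6]]'; python3 -m crank '[[[0,0,0],[-0.5,0,0],0.6],[[0,0,0],[-2.5,0,0],0.6],[[0,0,0],[-6,0,0],0.9],[[0,0,0],[-10,0,0],1],[[0,0,0],[-15,0,0],1]]';python3 -c "
from h import *
im=capture('side');cv2.imwrite('pics/s18.png',im[:,:,::-1]);im=capture('top');cv2.imwrite('pics/t18.png',im[:,:,::-1])"
```

```text
time_s: 14.6
position: [511.7, -305.0, 54.5]
tool_rot: [0.705, 0.072, 0.702, -0.07]
contact_force: [-0.4, 0.5, 0.6]
opening: 43.7
time_s: 15.1
position: [510.1, -304.4, 204.6]
tool_rot: [0.704, 0.072, 0.703, -0.07]
contact_force: [0.1, -0.3, -0.1]
opening: 68.7
```

View pics/s18.png

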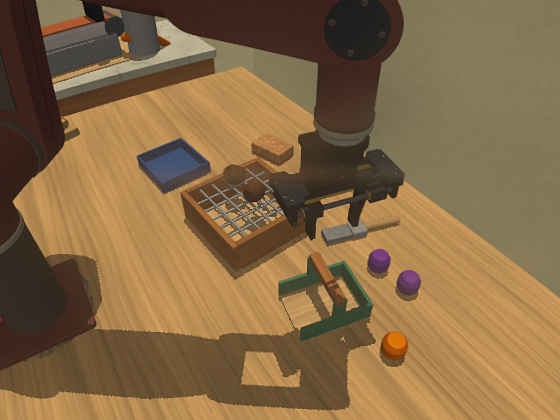

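View pics/t18.png

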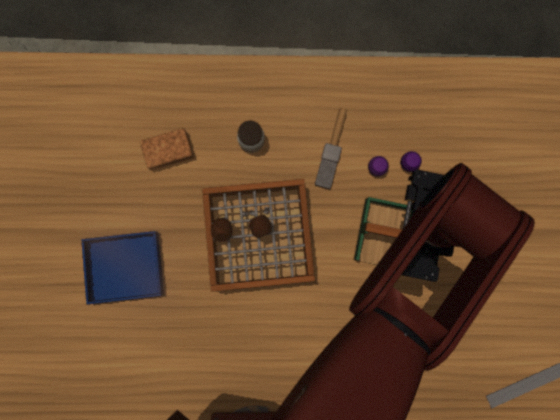

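The tote stands upright on the bench. The knobs are on the grate at top (222,230) and (261,226), and side (234,174) and (257,189). Crops and triangulation next.

```bash
python3 - <<'E'
from h import *
im=cv2.imread("pics/s18.png")[:,:,::-1];crop("c18",im,175,140,325,280,4.5,1.8)
im=cv2.imread("pics/t18.png")[:,:,::-1];crop("d18",im,195,175,325,300,4.6,2.4)
E
```

```text
(no output)
```

View pics/c18.png

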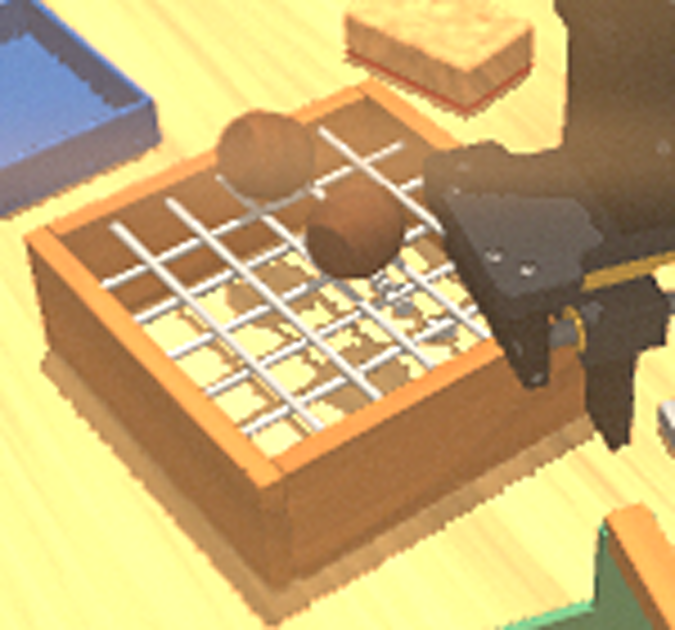

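View pics/d18.png

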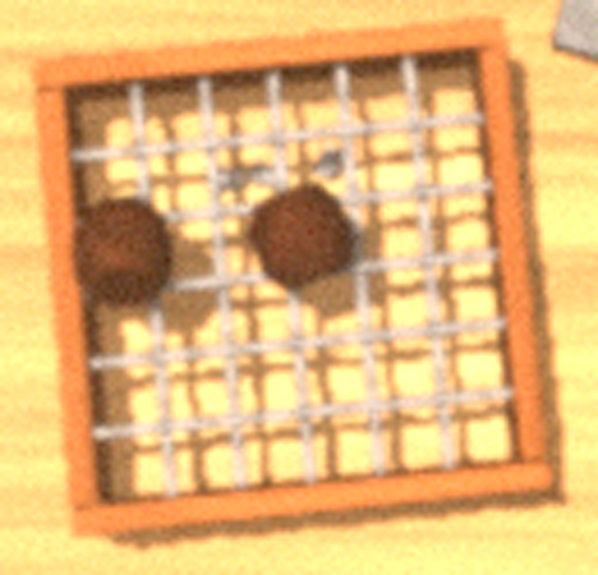

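```bash
python3 - <<'E'
from h import *
f=lambda p,x0,y0,s:(p[0]/s+x0,p[1]/s+y0)
for a,b in[((267,155),(125,250)),((355,228),(302,235))]:
    p,e=tri(f(a,175,140,4.5),f(b,195,175,4.6));print(np.round(p,1),round(e,1), np.round(onz("top",f(b,195,175,4.6),95),1))
im=cv2.imread("pics/s18.png")[:,:,::-1];crop("c19",im,215,155,275,210,10,2.2)
im=cv2.imread("pics/t18.png")[:,:,::-1];crop("d19",im,205,205,285,250,9,3)
E
```

```text
[516.4  73.8  91.1] 2.2 [515.2  73.9  95. ]
[523.3 -11.5  95.5] 2.1 [522.4 -11.1  95. ]
```

View pics/c19.png

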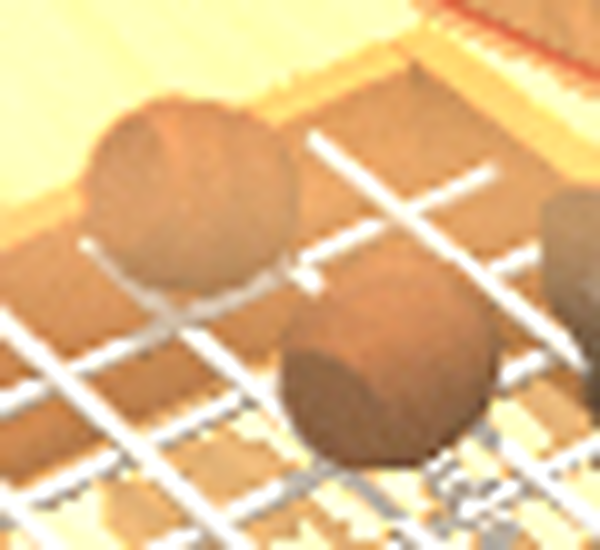

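View pics/d19.png

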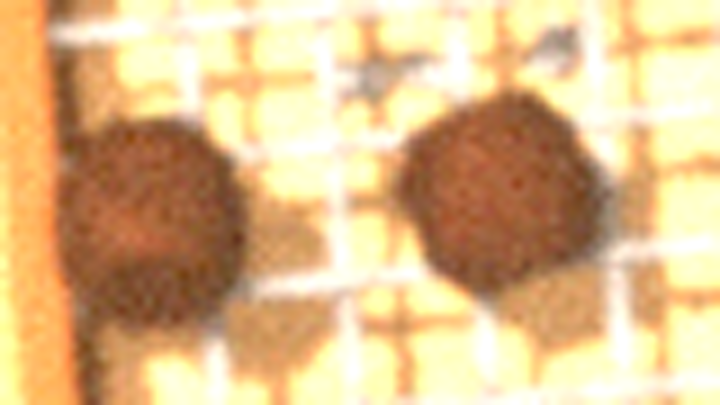

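Triangulated: knob A at (516,74,91), touching the +y rim with its axis along world x and leaning. Knob B at (523,−11.5,95), with its end faces roughly along 127°. B comes first, with the jaws at about 37°.

```bash
python3 - <<'E'
from h import *
a=np.radians(37)
plan([523,-11.5,120],[0,0,-1],[np.cos(a),np.sin(a),0])
E
```

```text
t 15.2 pos [ 515.1 -308.3  214.1] open 76.3
shift cm [ 9.21 29.28 -5.3 ]
turn [-0.847  0.013  0.011]
turn [ 2.295  0.013 -0.016]
```

```bash
python3 -m crank '[[[-0.14,0,0],[0,4.5,-0.8],1],[[-0.28,0,0],[0,9,-1.6],1],[[-0.42,0,0],[1,13.5,-2.4],1],[[-0.56,0,0],[2,18,-3.2],1],[[-0.7,0,0],[3,22.5,-4],1]]';python3 - <<'E'
from h import *
a=np.radians(37)
plan([523,-11.5,120],[0,0,-1],[np.cos(a),np.sin(a),0])
E
```

```text
time_s: 15.7
position: [521.2, -78.4, 182.5]
tool_rot: [0.689, -0.18, 0.68, 0.172]
contact_force: [0.8, -0.6, -0.7]
opening: 86.7
t 15.7 pos [521.2 -78.4 182.5] open 86.7
shift cm [6.2  5.85 3.33]
turn [-0.141  0.009  0.015]
turn [ 3.     0.022 -0.014]
```

```bash
python3 -m crank '[[[-0.07,0.01,0.01],[2,3,1.7],1],[[-0.14,0.01,0.01],[4,5.85,3.3],1],[[-0.14,0.01,0.015],[6.2,5.85,3.3],1],[[-0.14,0.01,0.015],[6.2,5.85,3.3],1]]';python3 - <<'E'
from h import *
a=np.radians(37)
plan([523,-11.5,57],[0,0,-1],[np.cos(a),np.sin(a),0])
im=capture("side");crop("s20",im,175,80,325,260,3.3,2)
im=capture("top");crop("t20",im,195,120,345,300,3.3,2.4)
E
```

```text
time_s: 16.1
position: [520.2, -10.3, 116.9]
tool_rot: [0.668, -0.224, 0.673, 0.226]
contact_force: [-0.7, -0.0, -0.3]
opening: 87.2
t 16.1 pos [520.2 -10.3 116.9] open 87.2
shift cm [ 5.98 -0.29  0.18]
turn [ 0.001 -0.005 -0.004]
turn [-3.141  0.007 -0.008]
```

View pics/s20.png

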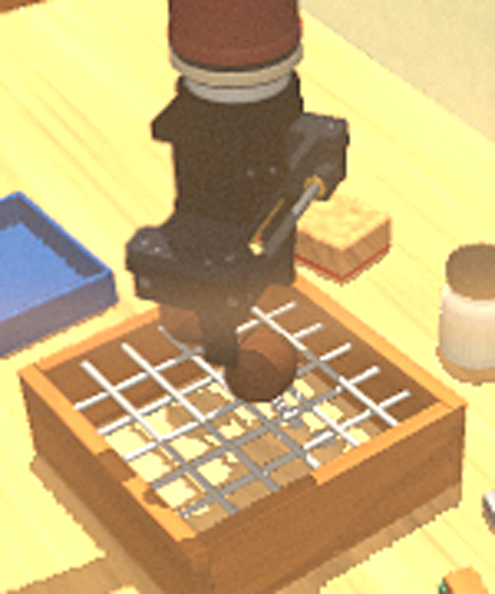

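View pics/t20.png

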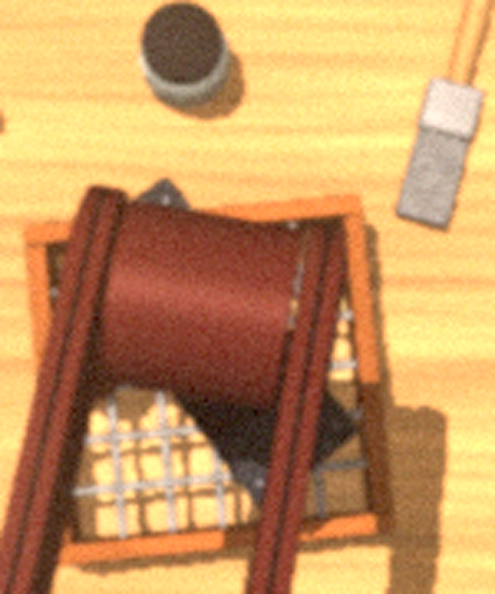

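```bash
python3 -m crank '[[[0,0,0],[2.5,-0.3,0.2],1],[[0,0,0],[4.5,-0.3,0.2],1],[[0,0,0],[5.6,-0.3,0.2],1],[[0,0,0],[6,-0.3,0.2],1],[[0,0,0],[6,-0.3,0.2],1]]';python3 - <<'E'
from h import *
a=np.radians(37)
plan([523,-11.5,57],[0,0,-1],[np.cos(a),np.sin(a),0])
im=capture("side");crop("s21",im,175,100,325,260,3.6,2)
E
```

```text
time_s: 16.7
position: [526.3, -13.6, 60.7]
tool_rot: [0.67, -0.224, 0.671, 0.223]
contact_force: [-0.5, -0.0, -0.4]
opening: 87.0
t 16.7 pos [526.3 -13.6  60.7] open 87.0
shift cm [ 0.37  0.36 -0.14]
turn [-0.002 -0.001 -0.   ]
turn [ 3.139e+00 -0.000e+00  2.000e-03]
```

View pics/s21.png

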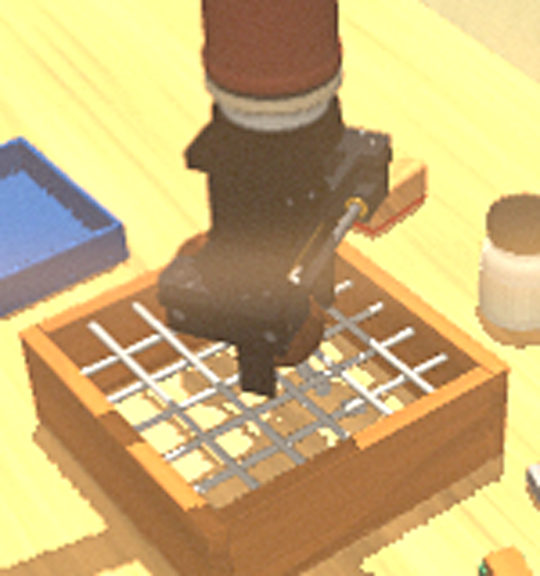

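```bash
python3 -m crank '[[[0,0,0],[0.3,0.3,-0.1],1],[[0,0,0],[0.3,0.3,-0.1],0.5],[[0,0,0],[0.3,0.3,-0.1],0],[[0,0,0],[0.3,0.3,-0.1],0],[[0,0,0],[0.3,0.3,-0.1],0]]';python3 -m crank '[[[0,0,0],[0,0,0],0],[[0,0,0],[0,0,0],0],[[0,0,0],[0,0,0],0],[[0,0,0],[0,0,0],0]]';python3 -c "
from h import *
im=capture('side');crop('s22',im,175,100,325,260,3.6,2)"
```

```text
time_s: 17.25
position: [524.2, -11.7, 58.3]
tool_rot: [0.671, -0.224, 0.671, 0.223]
contact_force: [-0.4, 0.0, -0.6]
opening: 63.2
time_s: 17.65
position: [524.7, -11.7, 58.7]
tool_rot: [0.671, -0.224, 0.67, 0.223]
contact_force: [1.2, 1.2, 0.6]
opening: 46.4
```

View pics/s22.png

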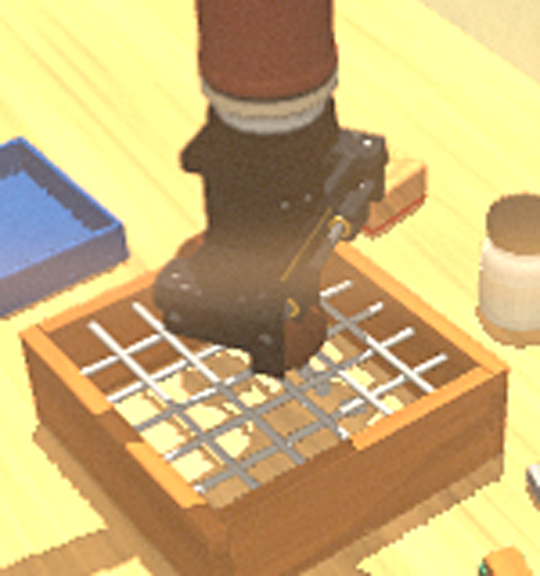

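Stopped at 46.4 mm on the barrel. Lifting.

```bash
python3 -m crank '[[[0,0,0],[-0.5,0,0],0],[[0,0,0],[-1.5,0,0],0],[[0,0,0],[-3.5,0,0],0],[[0,0,0],[-6,0,0],0],[[0,0,0],[-8,0,0],0]]';python3 -c "
from h import *
im=capture('side');crop('s23',im,175,60,325,260,2.9,2)
im=capture('top');crop('t23',im,195,120,345,300,3.3,2.4)
print(get_obs()['opening'])
a=np.radians(5.9);b=np.array([np.cos(a),np.sin(a),0])
plan([433+4,306-35,120],[0,0,-1],b)"
```

```text
time_s: 18.2
position: [524.7, -11.8, 140.5]
tool_rot: [0.671, -0.224, 0.67, 0.223]
contact_force: [-0.6, 0.4, -0.5]
opening: 46.2
46.00489707050117
t 18.3 pos [526.9 -12.1 142.6] open 46.0
shift cm [ 2.14 28.06  9.78]
turn [0.541 0.006 0.005]
turn [-2.601 -0.006  0.008]
```

View pics/s23.png

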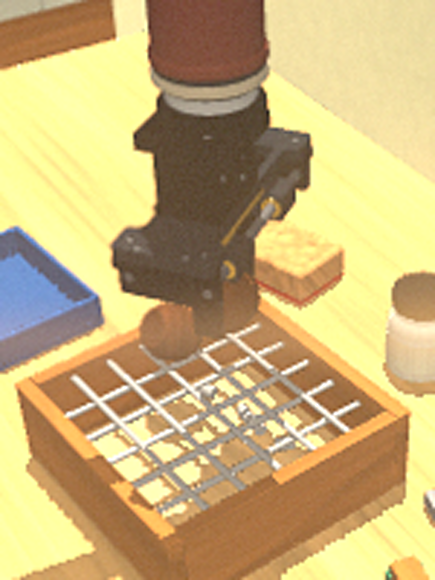

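View pics/t23.png

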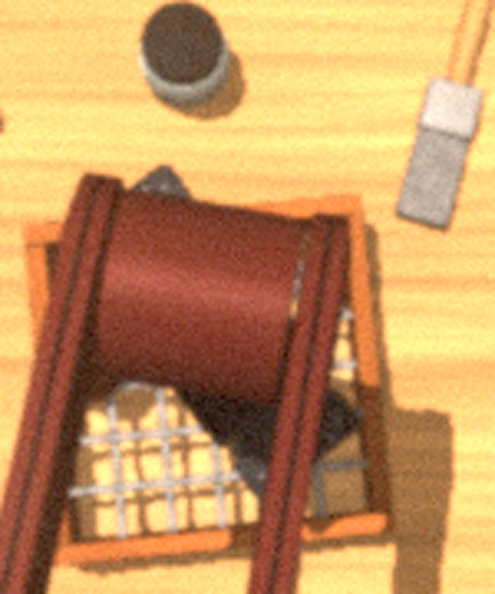

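Knob B is in the fingers and A is untouched. Carrying B to the far (+y) half of the tray.

```bash
python3 -m crank '[[[0.08,0,0],[0,3,0.8],0],[[0.16,0,0],[0,7.2,2],0],[[0.24,0,0],[0,11.6,3.2],0],[[0.32,0,0],[0,16,4.4],0],[[0.4,0,0],[0,20.4,5.6],0]]';python3 -c "
from h import *
a=np.radians(5.9);b=np.array([np.cos(a),np.sin(a),0])
plan([430,343,110],[0,0,-1],b)"
```

```text
time_s: 18.8
position: [447.7, 185.8, 140.6]
tool_rot: [0.704, -0.086, 0.7, 0.083]
contact_force: [0.3, 0.4, -0.5]
opening: 45.9
t 18.8 pos [447.7 185.8 140.6] open 45.9
shift cm [ 3.01 15.7   1.99]
turn [0.137 0.006 0.003]
turn [-3.005 -0.005  0.009]
```

```bash
python3 -m crank '[[[0.04,0,0],[0,4.2,0.5],0],[[0.08,0,0],[0,8.4,1],0],[[0.12,0,0],[1,12,1.5],0],[[0.137,0,0],[2,14.8,1.9],0],[[0.137,0,0],[3,15.7,2],0]]';python3 -c "
from h import *
a=np.radians(5.9);b=np.array([np.cos(a),np.sin(a),0])
plan([430,343,0],[0,0,-1],b)
im=capture('side');crop('s24',im,100,40,300,260,2.6,2)
im=capture('top');crop('t24',im,60,180,220,330,3.6,2.4)"
```

```text
time_s: 19.3
position: [428.9, 345.1, 108.8]
tool_rot: [0.708, -0.038, 0.704, 0.036]
contact_force: [0.6, -0.2, -0.9]
opening: 45.6
t 19.3 pos [428.9 345.1 108.8] open 45.6
shift cm [10.88 -0.18  0.04]
turn [0.002 0.005 0.003]
turn [-3.139 -0.005  0.008]
```

View pics/s24.png

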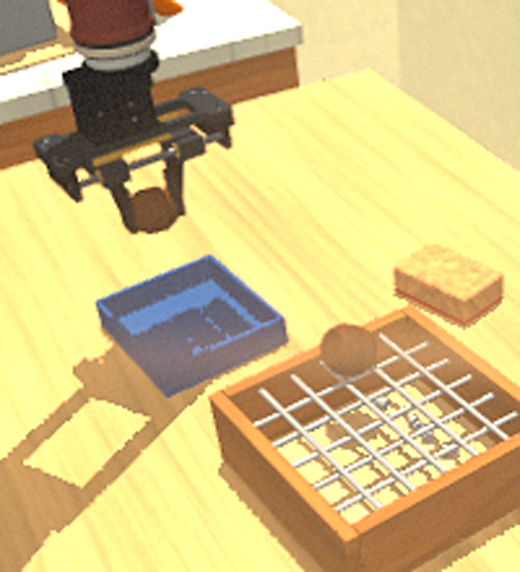

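View pics/t24.png

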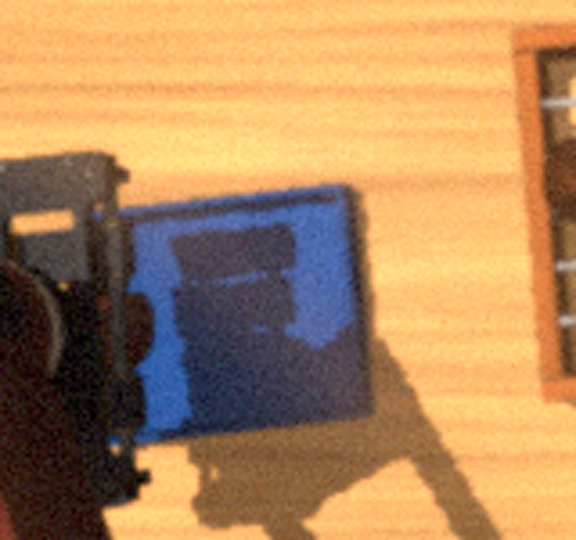

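```bash
python3 - <<'E'
from h import *
for z in(130,138,148): print(z,(proj("side",[429,345,z])-[100,40])*2.6,(proj("top",[429,345,z])-[60,180])*3.6)
im=capture('side');crop('s25',im,110,60,210,180,5,2.6)
E
```

```text
130 [154.68932421 219.06933171] [112.67489008 321.99836036]
138 [153.25063643 212.53045086] [108.14007175 322.29162782]
148 [151.43936312 204.2786197 ] [102.38134454 322.66410322]
```

View pics/s25.png

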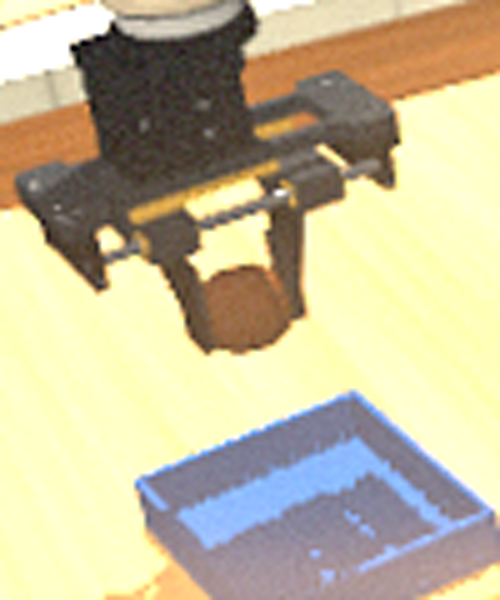

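The knob sits about 8 mm below the grasp point, so floor contact is expected near reported z≈0. Lowering gently.

```bash
python3 -m crank '[[[0,0,0],[3,0,0],0],[[0,0,0],[6,0,0],0],[[0,0,0],[8.5,0,0],0],[[0,0,0],[9.8,0,0],0],[[0,0,0],[10.2,0,0],0]]';python3 -m crank '[[[0,0,0],[0.15,0,0],0],[[0,0,0],[0.3,0,0],0],[[0,0,0],[0.3,0,0],0]]';python3 -c "
from h import *
im=capture('side');crop('s26',im,120,90,240,220,4.5,2.2)"
```

```text
time_s: 19.95
position: [428.7, 339.8, 5.2]
tool_rot: [0.706, -0.039, 0.706, 0.034]
contact_force: [0.8, 0.4, -0.5]
opening: 46.3
time_s: 20.25
position: [429.6, 340.1, 3.3]
tool_rot: [0.707, -0.038, 0.705, 0.034]
contact_force: [-0.4, 0.3, -0.6]
opening: 46.0
```

View pics/s26.png

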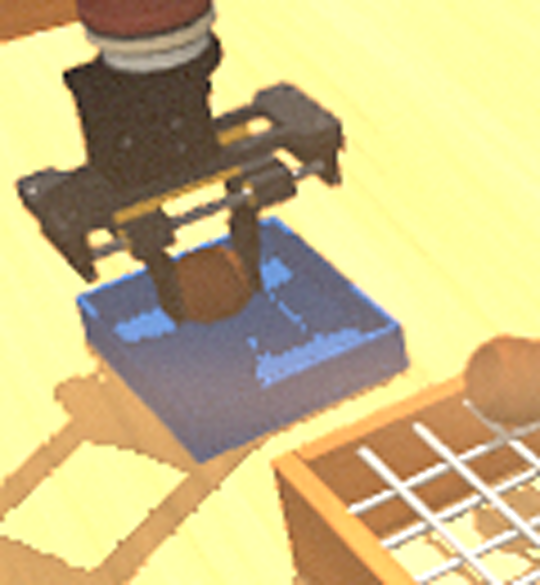

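```bash
python3 -m crank '[[[0,0,0],[0.3,0,0],0],[[0,0,0],[0.3,0,0],0]]';python3 -m crank '[[[0,0,0],[0.25,0,0],0],[[0,0,0],[0.25,0,0],0]]'
```

```text
time_s: 20.5
position: [429.7, 340.4, 0.5]
tool_rot: [0.707, -0.038, 0.705, 0.035]
contact_force: [-0.3, 0.3, 0.4]
opening: 45.9
time_s: 20.7
position: [429.5, 340.3, -2.3]
tool_rot: [0.707, -0.038, 0.705, 0.035]
contact_force: [-1.3, -0.2, -0.5]
opening: 46.3
```

```bash
python3 -m crank '[[[0,0,0],[0.25,0,0],0],[[0,0,0],[0.25,0,0],0]]';python3 -m crank '[[[0,0,0],[0.25,0,0],0],[[0,0,0],[0.25,0,0],0]]'
```

```text
time_s: 20.9
position: [429.8, 340.5, -4.4]
tool_rot: [0.707, -0.038, 0.705, 0.035]
contact_force: [-0.7, -0.2, 2.7]
opening: 45.8
time_s: 21.1
position: [429.7, 340.8, -4.8]
tool_rot: [0.707, -0.038, 0.705, 0.035]
contact_force: [-7.9, -4.2, 18.8]
opening: 46.4
```

Floor contact at reported z≈−4.4. Easing the pressure, then opening.

```bash
python3 -m crank '[[[0,0,0],[-0.05,0,0],0],[[0,0,0],[-0.05,0,0],0.65],[[0,0,0],[-0.05,0,0],0.75],[[0,0,0],[-0.05,0,0],0.75],[[0,0,0],[-0.05,0,0],0.75]]';python3 -m crank '[[[0,0,0],[-1,0,0],0.8],[[0,0,0],[-3,0,0],0.8],[[0,0,0],[-7,0,0],0.8],[[0,0,0],[-12,0,0],1],[[0,0,0],[-17,0,0],1]]';python3 -c "
from h import *
im=capture('side');crop('s27',im,100,60,330,260,3,2)
a=np.radians(5.9);b=np.array([np.cos(a),np.sin(a),0])
plan([516,74,150],[0,0,-1],b)"
```

```text
time_s: 21.6
position: [429.5, 340.7, -4.7]
tool_rot: [0.707, -0.039, 0.705, 0.035]
contact_force: [-1.0, 0.1, -0.0]
opening: 63.4
time_s: 22.1
position: [428.6, 341.3, 167.2]
tool_rot: [0.707, -0.039, 0.706, 0.034]
contact_force: [1.6, 1.0, 0.4]
opening: 78.9
t 22.15 pos [433.3 344.3 177.7] open 81.9
shift cm [  2.85 -27.74   5.39]
turn [ 0.001  0.014 -0.   ]
turn [-3.141  0.     0.023]
```

View pics/s27.png

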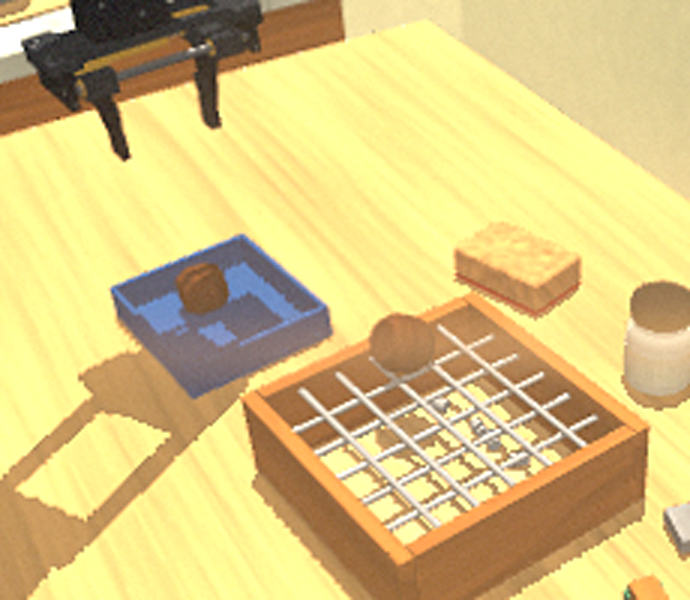

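Knob B lies in the tray at about (203,288) in the crop. Re-measuring knob A with the arm away.

```bash
python3 - <<'E'
from h import *
im=capture('side');crop('c28',im,200,140,280,200,9,2.2)
im=capture('top');crop('d28',im,195,200,275,260,9,3)
E
```

```text
(no output)
```

View pics/c28.png

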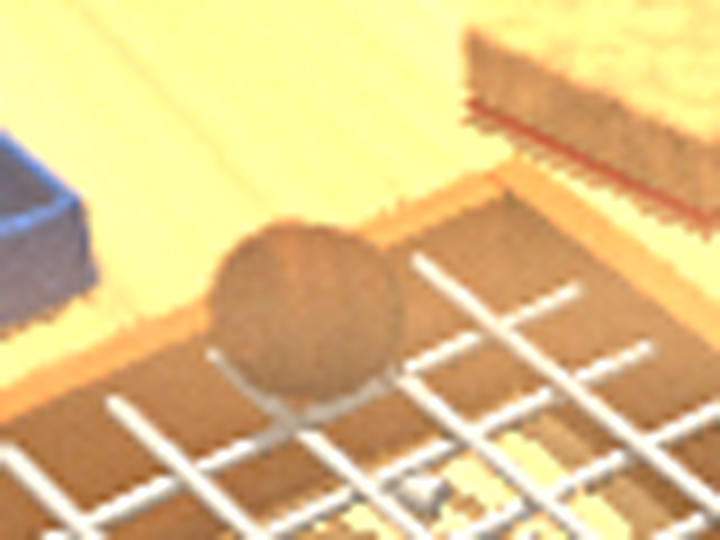

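View pics/d28.png

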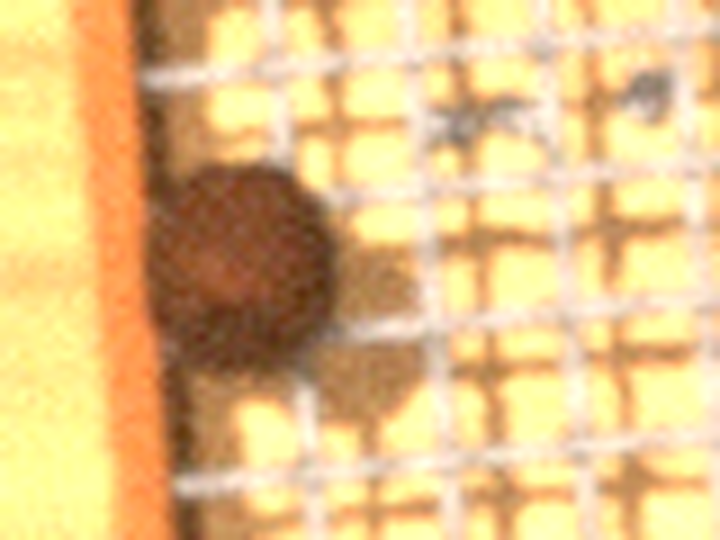

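```bash
python3 - <<'E'
from h import *
print(tri((234.1,174.4),(221.7,229.6)), onz("top",(221.7,229.6),92),onz("side",(234.1,174.4),92))
a=np.radians(5.9);v=np.array([-np.sin(a),np.cos(a),0])
plan([516,74,150],[0,0,-1],v)
E
```

```text
(array([516.07401217,  74.75233459,  90.74409436]), np.float64(2.6150324327182903)) [514.81208655  75.1647133   92.        ] [516.59818725  72.73506765  92.        ]
t 22.25 pos [432.1 343.4 171.1] open 85.2
shift cm [  2.21 -27.66   5.53]
turn [-1.57   0.007  0.01 ]
turn [ 1.571  0.01  -0.007]
```

Knob A is at (516,74.5,91). With the rim beside it, I'll grip along y with the tips just above the rim (reported z≈64). Turning 90° on the way there.

```bash
python3 -m crank '[[[-0.145,0,0],[0,-4,1],1],[[-0.29,0,0],[0,-8.5,1.8],1],[[-0.435,0,0],[0,-13,2.6],1],[[-0.58,0,0],[0,-17.5,3.4],1],[[-0.725,0,0],[0,-22,4.2],1]]';python3 -c "
from h import *
a=np.radians(5.9);v=np.array([-np.sin(a),np.cos(a),0])
plan([516,74.5,130],[0,0,-1],v)"
```

```text
time_s: 22.75
position: [494.0, 134.7, 170.6]
tool_rot: [0.655, -0.274, 0.65, 0.271]
contact_force: [0.3, -0.8, -1.0]
opening: 87.2
t 22.75 pos [494.  134.7 170.6] open 87.2
shift cm [ 4.08 -5.77 -2.76]
turn [-0.882  0.003  0.009]
turn [ 2.259  0.011 -0.003]
```

```bash
python3 -m crank '[[[-0.145,0,0],[0,-2,-1],1],[[-0.29,0,0],[0,-4,-2],1],[[-0.435,0,0],[0,-5.7,-2.7],1],[[-0.58,0,0],[1,-5.8,-2.8],1],[[-0.725,0,0],[2,-5.8,-2.8],1]]';python3 -m crank '[[[-0.12,0,0],[0,0,0],1],[[-0.22,0,0],[1,0,0],1],[[-0.22,0,0],[1,0,0],1]]';python3 -c "
from h import *
a=np.radians(5.9);v=np.array([-np.sin(a),np.cos(a),0])
plan([516,74.5,64],[0,0,-1],v)
im=capture('side');crop('s29',im,175,60,325,240,3.3,2)"
```

```text
time_s: 23.25
position: [515.2, 73.1, 149.5]
tool_rot: [0.514, -0.489, 0.511, 0.485]
contact_force: [0.0, 0.2, -0.4]
opening: 86.9
time_s: 23.55
position: [513.3, 73.0, 137.0]
tool_rot: [-0.456, 0.542, -0.455, -0.54]
contact_force: [-0.7, -0.3, -0.2]
opening: 87.0
t 23.55 pos [513.3  73.  137. ] open 87.0
shift cm [ 7.3  -0.27  0.11]
turn [ 0.068 -0.001  0.003]
turn [-3.074e+00 -4.000e-03 -1.000e-03]
```

View pics/s29.png

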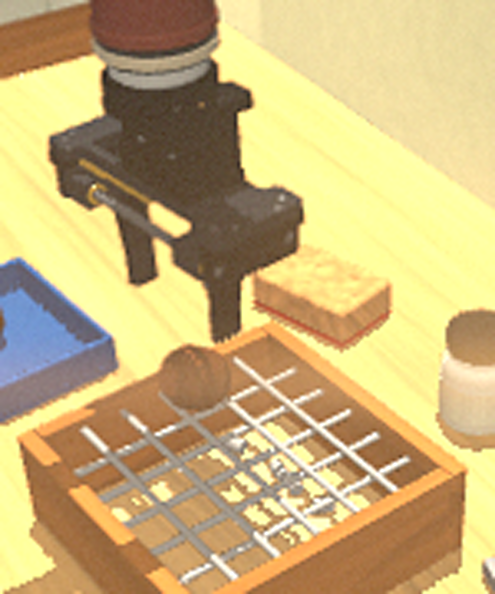

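```bash
python3 -m crank '[[[0.03,0,0],[2.5,-0.2,0.1],1],[[0.068,0,0],[5,-0.27,0.1],1],[[0.068,0,0],[6.8,-0.27,0.1],1],[[0.068,0,0],[7.2,-0.27,0.1],1],[[0.068,0,0],[7.2,-0.27,0.1],1]]';python3 -c "
from h import *
a=np.radians(5.9);v=np.array([-np.sin(a),np.cos(a),0])
plan([516,74.5,64],[0,0,-1],v)
im=capture('side');crop('s30',im,175,90,325,240,4,2)"
```

```text
time_s: 24.1
position: [516.0, 74.5, 65.4]
tool_rot: [-0.475, 0.525, -0.474, -0.523]
contact_force: [0.5, -0.2, -0.0]
opening: 87.0
t 24.1 pos [516.   74.5  65.4] open 87.0
shift cm [ 0.14 -0.   -0.  ]
turn [-0.004 -0.001  0.002]
turn [3.137e+00 3.000e-03 1.000e-03]
```

View pics/s30.png

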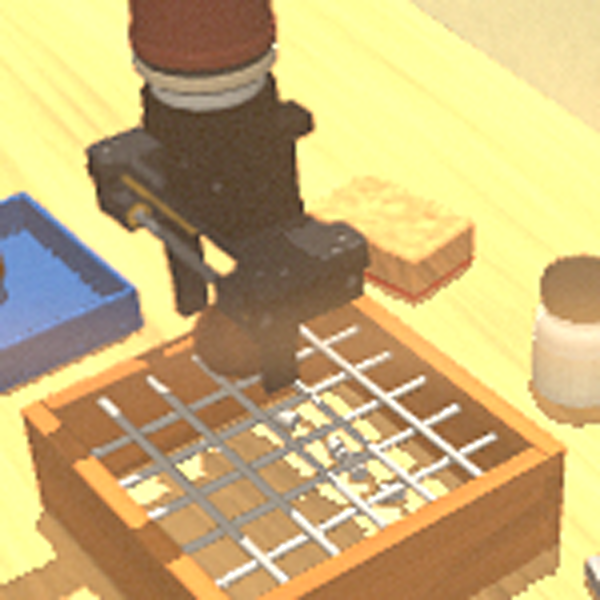

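```bash
python3 -m crank '[[[0,0,0],[0.1,0,0],0.5],[[0,0,0],[0.1,0,0],0],[[0,0,0],[0.1,0,0],0],[[0,0,0],[0.1,0,0],0],[[0,0,0],[0.1,0,0],0]]';python3 -m crank '[[[0,0,0],[0,0,0],0],[[0,0,0],[0,0,0],0],[[0,0,0],[0,0,0],0],[[0,0,0],[0,0,0],0]]'
```

```text
time_s: 24.65
position: [517.0, 74.5, 65.6]
tool_rot: [-0.476, 0.525, -0.474, -0.523]
contact_force: [-0.8, 0.4, 0.7]
opening: 54.8
time_s: 25.05
position: [517.1, 75.0, 66.0]
tool_rot: [-0.476, 0.525, -0.474, -0.523]
contact_force: [-2.1, 4.4, 5.2]
opening: 46.8
```

```bash
python3 -m crank '[[[0,0,0],[-0.3,0,0],0],[[0,0,0],[-0.8,0,0],0],[[0,0,0],[-1.5,0,0],0],[[0,0,0],[-2.5,0,0],0]]';python3 -c "
from h import *
im=capture('side');crop('s31',im,175,70,325,240,3.4,2)"
```

```text
time_s: 25.45
position: [516.6, 74.7, 91.1]
tool_rot: [-0.476, 0.525, -0.474, -0.523]
contact_force: [0.1, 0.3, -1.5]
opening: 46.8
```

View pics/s31.png

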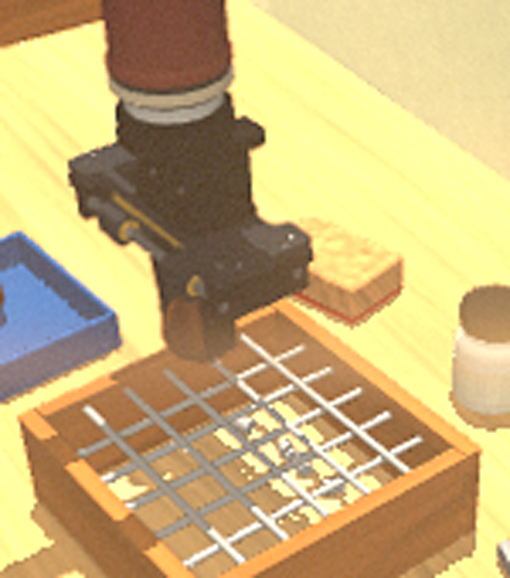

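Knob A is lifted (46.8 mm). Carrying it to the near half of the tray, turning the jaws back along x.

```bash
python3 -m crank '[[[0.05,0,0],[-2,0,0],0],[[0.15,0,0],[-4,0,1],0],[[0.29,0,0],[-5.5,0.5,3],0],[[0.43,0,0],[-5.5,1.2,5.5],0],[[0.57,0,0],[-5.5,2,8.5],0]]';python3 -c "
from h import *
a=np.radians(5.9);v=np.array([np.cos(a),np.sin(a),0])
plan([437,268,120],[0,0,-1],v)"
```

```text
time_s: 26.0
position: [490.2, 157.6, 149.7]
tool_rot: [0.607, -0.369, 0.601, 0.365]
contact_force: [0.9, 1.1, -1.6]
opening: 47.1
t 26.0 pos [490.2 157.6 149.7] open 47.1
shift cm [2.92 9.83 7.33]
turn [0.989 0.008 0.006]
turn [-2.152 -0.007  0.01 ]
```

```bash
python3 -m crank '[[[0.145,0,0],[0,2.5,2],0],[[0.29,0,0],[0,5,4],0],[[0.435,0,0],[0,7.5,5.8],0],[[0.58,0,0],[1,9.5,7],0],[[0.725,0,0],[2,9.8,7.3],0]]';python3 -c "
from h import *
a=np.radians(5.9);v=np.array([np.cos(a),np.sin(a),0])
plan([437,268,100],[0,0,-1],v)"
```

```text
time_s: 26.5
position: [436.2, 269.7, 129.9]
tool_rot: [0.699, -0.128, 0.692, 0.128]
contact_force: [-0.3, -0.0, -0.6]
opening: 46.8
t 26.5 pos [436.2 269.7 129.9] open 46.8
shift cm [ 2.99 -0.18 -0.02]
turn [0.261 0.011 0.001]
turn [-2.881e+00 -2.000e-03  1.600e-02]
```

```bash
python3 -m crank '[[[0.13,0,0],[1.5,-0.1,0],0],[[0.26,0.01,0],[3,-0.15,0],0],[[0.26,0.01,0],[3,-0.15,0],0],[[0.26,0.01,0],[3,-0.15,0],0]]';python3 -c "
from h import *
a=np.radians(5.9);v=np.array([np.cos(a),np.sin(a),0])
plan([437,268,10],[0,0,-1],v)
im=capture('side');crop('s32',im,100,60,250,220,3.7,2.2)
for z in(120,130,140): print(z,(proj('side',[437,268,z])-[100,60])*3.7)"
```

```text
time_s: 26.9
position: [437.2, 268.3, 100.3]
tool_rot: [0.707, -0.038, 0.706, 0.037]
contact_force: [0.2, 1.1, -0.6]
opening: 46.7
t 26.9 pos [437.2 268.3 100.3] open 46.7
shift cm [ 9.03 -0.01 -0.03]
turn [0.004 0.001 0.001]
turn [-3.137e+00 -2.000e-03  2.000e-03]
120 [269.38712833 291.77527733]
130 [266.96708825 279.94540997]
140 [264.52565535 267.9808762 ]
```

View pics/s32.png

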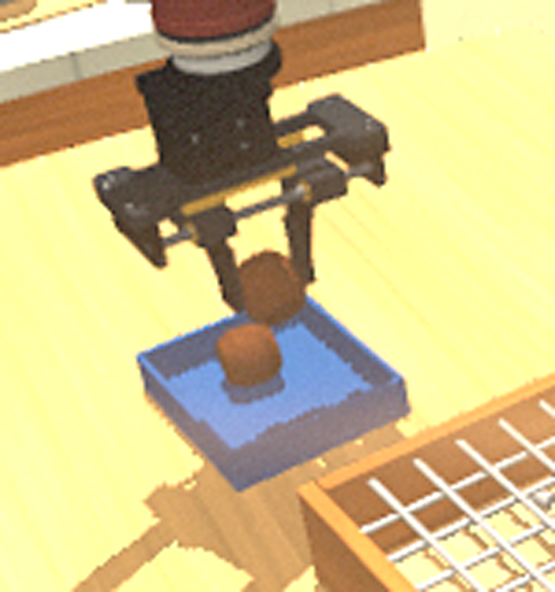

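```bash
python3 - <<'E'
from h import *
p=onz("side",(250/3.7+100,355/3.7+60),30);print(p)
a=np.radians(5.9);u=np.array([np.cos(a),np.sin(a),0]);v=np.array([-np.sin(a),np.cos(a),0]);d=p-[433.5,306,30];print("tray xy",d@u,d@v)
im=capture("top");crop("t32",im,60,200,220,330,4,2.4)
E
```

```text
[428.96186091 332.878864    30.        ]
tray xy -1.7511531203585333 27.20296856853941
```

View pics/t32.png

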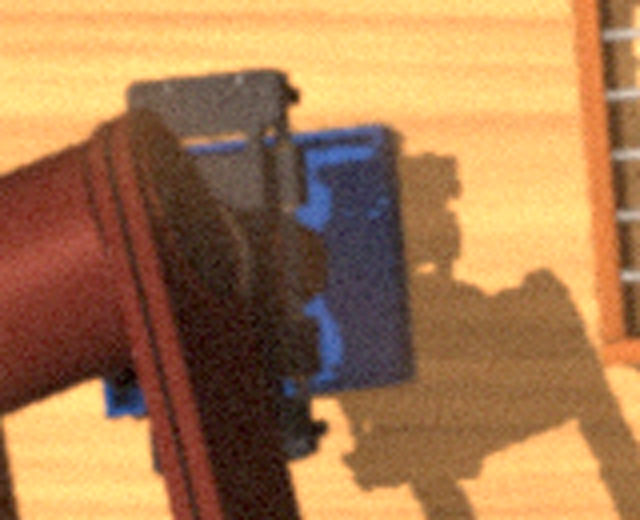

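Knob B rests at tray-y +27 and A hangs at −38, so there is a clear gap. Lowering A.

```bash
python3 -m crank '[[[0,0,0],[2.5,-0.2,0],0],[[0,0,0],[5,-0.4,0],0],[[0,0,0],[7,-0.4,0],0],[[0,0,0],[8.2,-0.4,0],0],[[0,0,0],[8.6,-0.4,0],0]]';python3 -m crank '[[[0,0,0],[0.15,0,0],0],[[0,0,0],[0.3,0,0],0],[[0,0,0],[0.3,0,0],0]]';python3 -m crank '[[[0,0,0],[0.25,0,0],0],[[0,0,0],[0.25,0,0],0]]'
```

```text
time_s: 27.5
position: [438.1, 264.3, 14.4]
tool_rot: [0.707, -0.038, 0.705, 0.037]
contact_force: [0.2, -0.1, 0.0]
opening: 46.8
time_s: 27.8
position: [438.8, 264.6, 12.2]
tool_rot: [0.707, -0.038, 0.705, 0.038]
contact_force: [1.0, 0.1, -1.3]
opening: 46.6
time_s: 28.0
position: [439.1, 264.7, 10.0]
tool_rot: [0.708, -0.038, 0.705, 0.038]
contact_force: [0.3, -0.5, 0.2]
opening: 46.5
```

```bash
python3 -m crank '[[[0,0,0],[0.25,0,0],0],[[0,0,0],[0.25,0,0],0]]';python3 -m crank '[[[0,0,0],[0.25,0,0],0],[[0,0,0],[0.25,0,0],0]]'
```

```text
time_s: 28.2
position: [439.3, 264.8, 7.5]
tool_rot: [0.708, -0.038, 0.705, 0.038]
contact_force: [1.1, 1.0, 0.1]
opening: 46.8
time_s: 28.4
position: [439.6, 265.4, 6.9]
tool_rot: [0.708, -0.038, 0.705, 0.038]
contact_force: [-6.5, -1.5, 17.2]
opening: 46.9
```

Contact at reported z≈7. Easing, opening, rising.

```bash
python3 -m crank '[[[0,0,0],[-0.05,0,0],0],[[0,0,0],[-0.05,0,0],0.65],[[0,0,0],[-0.05,0,0],0.75],[[0,0,0],[-0.05,0,0],0.75],[[0,0,0],[-0.05,0,0],0.75]]';python3 -m crank '[[[0,0,0],[-1,0,0],0.8],[[0,0,0],[-3,0,0],0.8],[[0,0,0],[-7,0,0],0.8],[[0,0,0],[-12,0,0],1],[[0,0,0],[-17,0,0],1]]';python3 -m crank '[[[0,0,0],[-3,0,-2],1],[[0,0,0],[-6,4,-5],1],[[0,0,0],[-8,8,-9],1],[[0,0,0],[-8,11,-13],1],[[0,0,0],[-8,12,-14],1]]';python3 -c "
from h import *
im=capture('side');cv2.imwrite('pics/s33.png',im[:,:,::-1]);crop('c33',im,120,120,330,270,3.8,2)
im=capture('top');cv2.imwrite('pics/t33.png',im[:,:,::-1]);crop('d33',im,70,170,330,320,3,2.6)"
```

```text
time_s: 28.9
position: [439.3, 265.3, 7.1]
tool_rot: [0.707, -0.038, 0.705, 0.038]
contact_force: [-0.1, -0.1, 0.4]
opening: 63.9
time_s: 29.4
position: [438.1, 264.9, 179.1]
tool_rot: [0.707, -0.038, 0.705, 0.038]
contact_force: [0.6, 0.8, 0.3]
opening: 78.8
time_s: 29.9
position: [283.7, 370.8, 260.9]
tool_rot: [0.708, -0.037, 0.704, 0.039]
contact_force: [0.3, 0.5, -0.1]
opening: 87.0
```

View pics/c33.png

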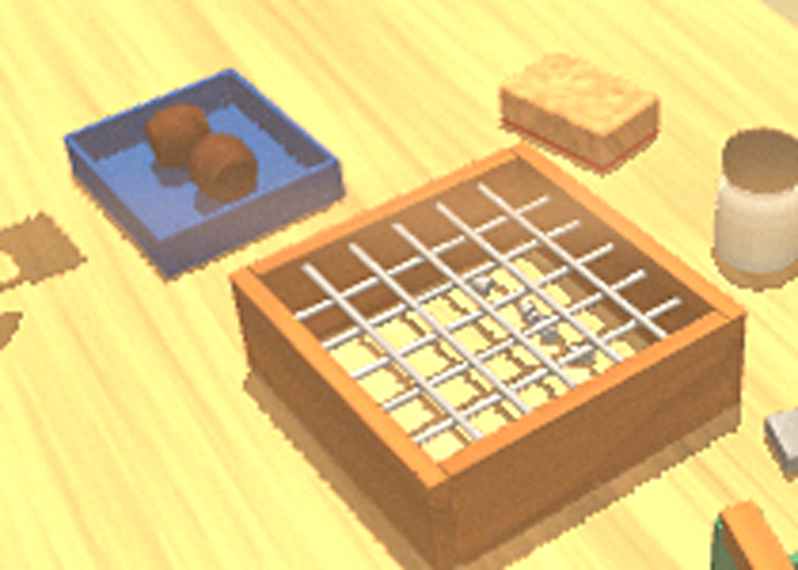

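View pics/d33.png

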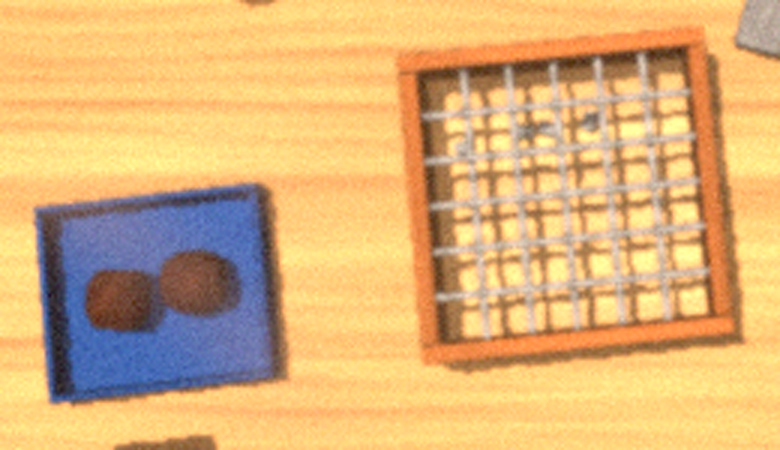

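Both knobs are in the tray. Next I'll count the nuts and check their heights.

```bash
python3 -c "
from h import *
im=cv2.imread('pics/s33.png')[:,:,::-1];crop('c34',im,225,175,300,225,10,2)
im=cv2.imread('pics/t33.png')[:,:,::-1];crop('d34',im,210,190,300,240,8.5,2.6)
crop('d35',im,340,180,440,290,5,2.2)"
```

```text
(no output)
```

View pics/c34.png

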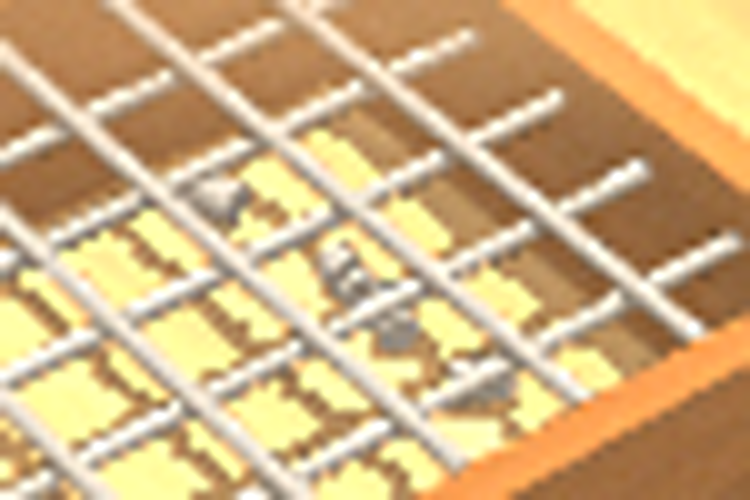

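View pics/d34.png

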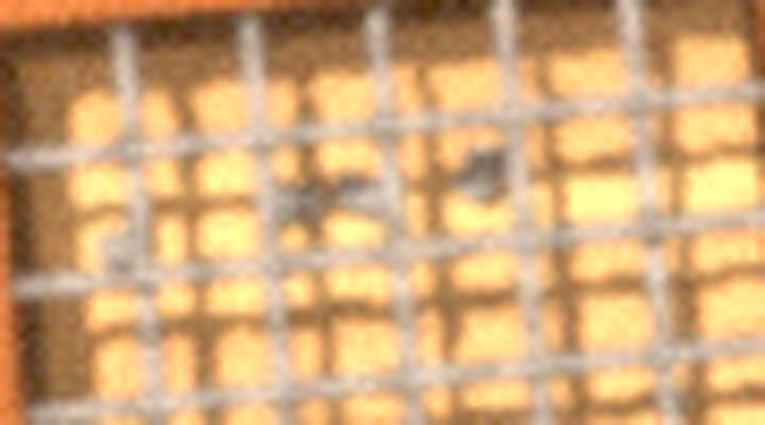

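View pics/d35.png

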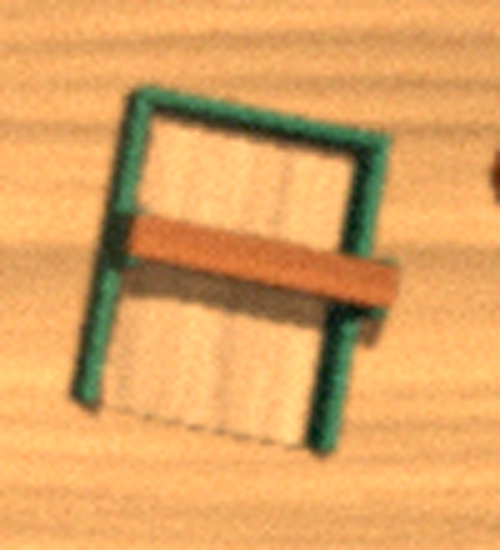

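```bash
python3 - <<'E'
from h import *
for a,b in zip([(215,195),(345,268),(395,325),(485,385)],[(120,245),(300,200),(355,190),(485,172)]):
    p,e=tri((a[0]/10+225,a[1]/10+175),(b[0]/8.5+210,b[1]/8.5+190));print(np.round(p,1),round(e,1))
f=lambda a:(a[0]/3.8+120,a[1]/3.8+120);g=lambda a:(a[0]/3+70,a[1]/3+170)
A=np.radians(5.9);u=np.array([np.cos(A),np.sin(A),0]);v=np.array([-np.sin(A),np.cos(A),0])
for a,b in[((178,135),(123,300)),((224,167),(200,283))]:
    p,e=tri(f(a),g(b));d=p-[433.5,306,0];print("knob",np.round(p,1),round(e,1),"tray",round(d@u,1),round(d@v,1))
im=capture("top");m=cv2.imread("pics/t33.png")[:,:,::-1]
print("motion",cv2.absdiff(im,m)[:,60:430].max(), get_obs()["time_s"])
t0=cv2.imread("pics/top0.png")[:,:,::-1]
for n,(x0,y0,x1,y1) in dict(jar=(230,112,275,160),block=(132,120,200,175),brush=(310,100,355,195)).items(): print(n,cv2.absdiff(im,t0)[y0:y1,x0:x1].mean())
E
```

```text
[546.1  76.5  10.4] 3.2
[557.4  26.5  16.4] 1.6
[561.8  11.2   6.1] 3.2
[566.3 -25.2  11.4] 3.0
knob [426.2 331.7  33.2] 1.3 tray -4.6 26.3
knob [439.7 273.8  32.6] 3.0 tray 2.9 -32.7
motion 38 30.05
jar 2.4371913580246916
block 2.2622994652406416
brush 2.249512670565302
```

View pics/t33.png

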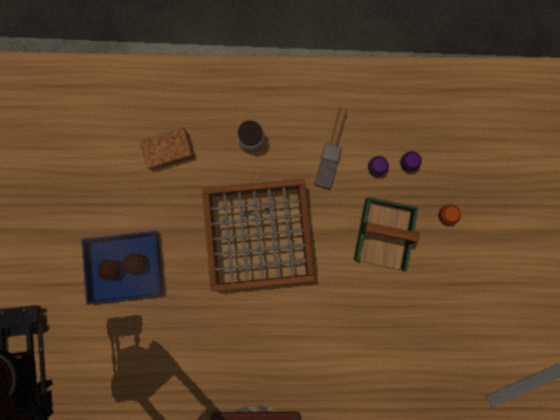

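View pics/s33.png

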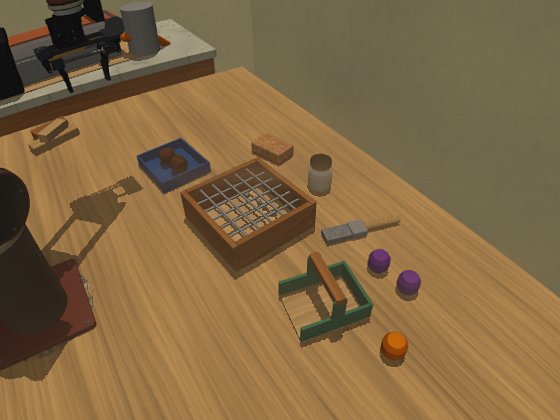

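All four nuts lie on the box floor (z 6–16). Both knobs are at about z 33 in the tray, the tote is upright and empty, and the bystanders are unchanged. I'll let things settle for a second, check again, then hand in.

```bash
python3 -m crank '[[[0,0,0],[0,0,0],1],[[0,0,0],[0,0,0],1],[[0,0,0],[0,0,0],1],[[0,0,0],[0,0,0],1],[[0,0,0],[0,0,0],1]]';python3 -m crank '[[[0,0,0],[0,0,0],1],[[0,0,0],[0,0,0],1],[[0,0,0],[0,0,0],1],[[0,0,0],[0,0,0],1],[[0,0,0],[0,0,0],1]]';python3 - <<'E'
from h import *
im=capture("side");m=cv2.imread("pics/s33.png")[:,:,::-1]
print("tray diff",cv2.absdiff(im,m)[138:192,140:212].mean(),"elsewhere",cv2.absdiff(im,m)[200:340,280:400].mean())
print(sign_off())
E
```

```text
time_s: 30.55
position: [285.0, 369.7, 259.5]
tool_rot: [0.707, -0.039, 0.705, 0.039]
contact_force: [0.5, 0.6, -0.6]
opening: 86.7
time_s: 31.05
position: [285.0, 369.8, 259.5]
tool_rot: [0.707, -0.039, 0.705, 0.039]
contact_force: [-0.4, 0.1, 0.2]
opening: 87.3
tray diff 1.278377914951989 elsewhere 1.0967857142857143
the job is handed in; nothing more can be done
None
```

The job is done and handed in at about 31 s. I carried the tote to the grate without spilling, tipped it low, and stood it empty and upright back at its starting place. Each knob was lowered until it touched the tray floor and then released.

**Last checks:**
- **Nuts:** all four are on the sorting box floor, at about z 6–16 mm from two views.
- **Knobs:** both are in the blue tray at about z 33 mm, 26 mm and 33 mm either side of its middle, and not moving between the last pictures. A knob lying flat should read about 30 mm and the limit is 36 mm.
- **Other items:** the jar, block and brush look the same as in the first picture.

**What disagreed:**
- **Fingertip height:** the real tips sat about 34 mm further back along the tool than the TCP reading implied. The first grasp therefore closed on air above the handle. I measured the offset by touching the handle, confirmed it in the pictures, and corrected for it from then on.
- **Camera fit:** the two views missed each other by 1–7 mm.

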